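# Load the leak-test chamber and clamp it crosswise

## Task

Get the leak-test chamber ready: pull its drawer out to the stop, lay every black sensor puck from the desk in the drawer, and push the drawer fully home. Then clamp the seal with the four wing screws, working crosswise (each time from a corner to the opposite corner, then the other two): one pass that gives every screw about an eighth of a turn clockwise, a second pass that gives every screw another eighth, and a third that turns each to its stop. Leave the bottle, the jar and the tape roll where they stand.

Things in the scene. Friction and masses are not known exactly. Their poses are not given: they have to be found in the camera images.
- chamber: grey leak-test chamber fixed to the desk, 130 mm deep (x), 176 mm wide (y), aluminium plate on top (72 mm above the desk) with a wing screw at each corner (x +-38, y +-60 mm) and a brass stub (14 mm high) in the middle. Origin: centre of its underside; -x is the front, where the drawer comes out; z up. Ticks by each screw: long at start and stop, short at 1/8 and 2/8 turn
- drawer (a joint): how far the drawer is out, m: 0 = home, hard stop at 0.120 fully out; it slides along the chamber's -x. Friction about 1.5 N, stays where it is left; starts between 0 and 0.015
- drawer_handle (a point): middle of the drawer's handle, moves with the drawer: a 10 mm thick round steel bar parallel to the drawer front (along its y, 80 mm between its two end struts), 50 mm above the desk, 42 mm in front of the front panel; -x points the way the drawer opens, z up
- drawer_floor (a point): centre of the drawer's inner floor, moves with the drawer, 12 mm above the desk; axes as the chamber's. Inside the drawer is 110 mm along x and 152 mm along y; its walls stand 26 mm and its white front panel 45 mm above the floor. Fully out, this point lies 55 mm in front of the chamber; home, the floor is under the plate (46 mm clear)
- wing_front_left (a joint): wing screw at the front left corner of the top plate (left, right as seen facing the drawer front). Turn in rad: 0 = slack, the bar's dotted end pointing to the back; grows clockwise seen from above; hard stop at 2.356 (tight, three eighths of a turn). Starts between 0 and 0.15. Friction about 0.1 N m; stays where it is left
- screw_front_left (a point): middle of the grip bar of the front left wing screw, on its turning axis, 96 mm above the desk; x along the bar to its dotted end, z up. The bar is 40 mm long, 10 mm thick and 24 mm high (84 to 108 mm above the desk); the plate below it is at 72 mm, and a 13 mm radius flange under the bar reaches up to 79 mm
- wing_front_right (a joint): wing screw at the front right corner of the top plate (left, right as seen facing the drawer front). Turn in rad: 0 = slack, the bar's dotted end pointing to the back; grows clockwise seen from above; hard stop at 2.356 (tight, three eighths of a turn). Starts between 0 and 0.15. Friction about 0.1 N m; stays where it is left
- screw_front_right (a point): middle of the grip bar of the front right wing screw, on its turning axis, 96 mm above the desk; x along the bar to its dotted end, z up. The bar is 40 mm long, 10 mm thick and 24 mm high (84 to 108 mm above the desk); the plate below it is at 72 mm, and a 13 mm radius flange under the bar reaches up to 79 mm
- wing_back_left (a joint): wing screw at the back left corner of the top plate (left, right as seen facing the drawer front). Turn in rad: 0 = slack, the bar's dotted end pointing to the back; grows clockwise seen from above; hard stop at 2.356 (tight, three eighths of a turn). Starts between 0 and 0.15. Friction about 0.1 N m; stays where it is left
- screw_back_left (a point): middle of the grip bar of the back left wing screw, on its turning axis, 96 mm above the desk; x along the bar to its dotted end, z up. The bar is 40 mm long, 10 mm thick and 24 mm high (84 to 108 mm above the desk); the plate below it is at 72 mm, and a 13 mm radius flange under the bar reaches up to 79 mm
- wing_back_right (a joint): wing screw at the back right corner of the top plate (left, right as seen facing the drawer front). Turn in rad: 0 = slack, the bar's dotted end pointing to the back; grows clockwise seen from above; hard stop at 2.356 (tight, three eighths of a turn). Starts between 0 and 0.15. Friction about 0.1 N m; stays where it is left
- screw_back_right (a point): middle of the grip bar of the back right wing screw, on its turning axis, 96 mm above the desk; x along the bar to its dotted end, z up. The bar is 40 mm long, 10 mm thick and 24 mm high (84 to 108 mm above the desk); the plate below it is at 72 mm, and a 13 mm radius flange under the bar reaches up to 79 mm
- puck_0: black sensor puck, 38 mm (its x) by 44 mm (its y) by 17 mm high, 50 g; origin: centre of its underside, z up. May be absent
- puck_1: black sensor puck, 38 mm (its x) by 44 mm (its y) by 17 mm high, 50 g; origin: centre of its underside, z up. May be absent
- puck_2: black sensor puck, 38 mm (its x) by 44 mm (its y) by 17 mm high, 50 g; origin: centre of its underside, z up. May be absent
- ipa_bottle: bystander: small dispenser bottle, 53 mm wide, 146 mm high; origin at the centre of its underside, z up
- flux_jar: bystander: small round jar, 41 mm wide, 29 mm high; origin at the centre of its underside
- tape_glass: bystander: roll of pale tape lying flat, 60 mm wide, 19 mm high; origin at the centre of its underside

How it is judged:
On the way, in this order (a step that is already met when the one before it is completed fails the run):
1. the drawer is pulled out to its stop (value of joint drawer above 0.113 m), for 0.1 s.
2. every puck lies in the open drawer (value of joint drawer above 0.05 m and x of puck_0 in the frame of drawer_floor between -0.05 and 0.05 m and y of puck_0 in the frame of drawer_floor between -0.07 and 0.07 m and z of puck_0 in the frame of drawer_floor between -0.004 and 0.022 m and x of puck_1 in the frame of drawer_floor between -0.05 and 0.05 m and y of puck_1 in the frame of drawer_floor between -0.07 and 0.07 m and z of puck_1 in the frame of drawer_floor between -0.004 and 0.022 m and x of puck_2 in the frame of drawer_floor between -0.05 and 0.05 m and y of puck_2 in the frame of drawer_floor between -0.07 and 0.07 m and z of puck_2 in the frame of drawer_floor between -0.004 and 0.022 m), for 0.2 s.
3. the drawer is fully home with the pucks in it (value of joint drawer below 0.005 m and x of puck_0 in the frame of drawer_floor between -0.05 and 0.05 m and y of puck_0 in the frame of drawer_floor between -0.07 and 0.07 m and z of puck_0 in the frame of drawer_floor between -0.004 and 0.022 m and x of puck_1 in the frame of drawer_floor between -0.05 and 0.05 m and y of puck_1 in the frame of drawer_floor between -0.07 and 0.07 m and z of puck_1 in the frame of drawer_floor between -0.004 and 0.022 m and x of puck_2 in the frame of drawer_floor between -0.05 and 0.05 m and y of puck_2 in the frame of drawer_floor between -0.07 and 0.07 m and z of puck_2 in the frame of drawer_floor between -0.004 and 0.022 m), for 0.2 s.
4. first pass: every wing screw has had about an eighth of a turn (value of joint drawer below 0.01 m and value of joint each of wing_front_left, wing_front_right, wing_back_left, wing_back_right above 0.5 rad), for 0.2 s.
5. second pass: every wing screw has had about another eighth of a turn (value of joint drawer below 0.01 m and value of joint each of wing_front_left, wing_front_right, wing_back_left, wing_back_right above 1.25 rad), for 0.2 s.
6. third pass: every wing screw is at its stop (value of joint drawer below 0.01 m and value of joint each of wing_front_left, wing_front_right, wing_back_left, wing_back_right above 2.23 rad), for 0.2 s.
At the end, for the whole second after the job is handed in: The drawer is home within 5 mm with every puck lying in it, and all four wing screws are turned clockwise to their stops (within 0.12 rad, that is past 2.23 rad) (all of step 3 and value of joint each of wing_front_left, wing_front_right, wing_back_left, wing_back_right above 2.23 rad); the robot touches nothing.
It fails at once if out of crosswise order: in a pass (past 0.4, 1.25 and 2.05 rad in the first, second and third) two neighbouring screws are turned before the opposite screw of either ((value of joint each of wing_front_left, wing_front_right above 0.4 rad and value of joint each of wing_back_left, wing_back_right below 0.4 rad) or (value of joint each of wing_front_left, wing_back_left above 0.4 rad and value of joint each of wing_front_right, wing_back_right below 0.4 rad) or (value of joint each of wing_back_right, wing_front_right above 0.4 rad and value of joint each of wing_front_left, wing_back_left below 0.4 rad) or (value of joint each of wing_back_right, wing_back_left above 0.4 rad and value of joint each of wing_front_left, wing_front_right below 0.4 rad) or (value of joint each of wing_front_left, wing_front_right above 1.25 rad and value of joint each of wing_back_left, wing_back_right below 1.25 rad) or (value of joint each of wing_front_left, wing_back_left above 1.25 rad and value of joint each of wing_front_right, wing_back_right below 1.25 rad) or (value of joint each of wing_back_right, wing_front_right above 1.25 rad and value of joint each of wing_front_left, wing_back_left below 1.25 rad) or (value of joint each of wing_back_right, wing_back_left above 1.25 rad and value of joint each of wing_front_left, wing_front_right below 1.25 rad) or (value of joint each of wing_front_left, wing_front_right above 2.05 rad and value of joint each of wing_back_left, wing_back_right below 2.05 rad) or (value of joint each of wing_front_left, wing_back_left above 2.05 rad and value of joint each of wing_front_right, wing_back_right below 2.05 rad) or (value of joint each of wing_back_right, wing_front_right above 2.05 rad and value of joint each of wing_front_left, wing_back_left below 2.05 rad) or (value of joint each of wing_back_right, wing_back_left above 2.05 rad and value of joint each of wing_front_left, wing_front_right below 2.05 rad)).
It fails at once if a screw runs ahead of its pass: past 1.25 rad before every screw has had the first pass (0.5 rad), or past 2.05 rad before every screw has had the second (1.25 rad) ((value of joint any of wing_front_left, wing_front_right, wing_back_left, wing_back_right above 1.25 rad and value of joint any of wing_front_left, wing_front_right, wing_back_left, wing_back_right below 0.5 rad) or (value of joint any of wing_front_left, wing_front_right, wing_back_left, wing_back_right above 2.05 rad and value of joint any of wing_front_left, wing_front_right, wing_back_left, wing_back_right below 1.25 rad)).
It fails at once if a screw is turned (past 0.4 rad) while the drawer is not home (more than 15 mm out) (value of joint drawer above 0.018 m and value of joint any of wing_front_left, wing_front_right, wing_back_left, wing_back_right above 0.4 rad).
It fails at once if the bottle, the jar or the tape roll is moved more than 4 cm or the bottle tipped over (distance of any of ipa_bottle, flux_jar, tape_glass from where it was at the start of the episode above 0.04 m or angle between ipa_bottle's own z axis and vertical above 0.6 rad).
Of puck_0, puck_1, puck_2 only 1 to 3 are there at a start; the rules pass over those that are not, and their reading is None.
At some moment in a run one of puck_0, puck_1, puck_2 may be knocked a few centimetres aside while the robot is not near it.
Once in a run the grip may slacken for a moment while it holds something.
It also fails if it takes over 210 s, if anything falls off the work surface, if the arm or the gripper's body presses on something with over 40 N, if the wrist force passes 120 N, or if a joint passes its speed limit or range.

## Robot

A 7-joint arm with a two-finger parallel gripper is mounted at the origin on a cart in front of the work surface, level with it; the furniture and walls round the work are solid. World frame = base frame: x ahead of the robot, y to its left, z up, the work surface at z = 0. Lengths are in m, angles in rad, forces in N, time in s.
With the tool pointing down it reaches from about 0.425 to 0.875 m from the base axis. Payload 8.4 kg.
Tool frame: the origin (TCP) lies midway between the tips of the shut fingers; the grasp point (between the pads) lies 19 mm behind it; z points along the fingers, y is the direction in which the jaws open and shut (so a half turn about z gives the same grasp; the last joint's range is limited). The gripper opens to 85 mm and grips with 20 to 120 N. Pads are 22 mm wide; open, the fingers measure 114 mm over their backs; the gripper's body (76 mm by 85 mm) begins 54 mm behind the grasp point. The pads swing forward as they close: fully open they stand 13 mm farther back than shut.
Start: joints at [1.115, 0.333, 0.04, 1.465, -0.013, 1.343, -0.059], TCP at [0.227, -0.609, 0.2] pointing down, gripper open.
Joint ranges: [-2.58, 2.58], [-0.38, 2.09], [-1.3, 1.39], [0.25, 2.4], [-1.5, 4.64], [0.08, 2.09], [-2.65, 2.65]. Speed limits (rad/s): [2.22, 2.22, 2.79, 2.79, 3.14, 3.14, 3.14].

## Interface

Orientations are given as a rotation vector (axis times angle).
In Python, from plant import manip gives the robot as it stands.
- The arm moves only by the tool play_rows, never from a script. Its argument "steps" is one flat list of numbers, 5 for each row, row after row: the shift along the tool's x, y, z in m, then the turn about the tool's z in degrees, then the closure, from -1 (fully open) to 1 (shut). In form: [tx, ty, tz, twist, claw, tx, ty, tz, twist, claw, ...]. A call has 1 to 8 rows; each row shifts and turns the commanded pose from where the row before left it, along the tool's axes as they then stand; what a row does not reach is not made up. A row lasts 1/10 s, in which the tool goes at most 50 mm and 8.59 degrees, less where a joint would pass 70% of its speed; a pose out of reach is approached as far as the arm can. A call is refused whole if a number of a shift passes 0.05 or a number of a turn 8.59, either way. A call with a gripper value outside its range is refused whole. The fingers move at their own pace and stop on an object; the grip force is fixed at half the most. Time passes only in rows, so rows that do not move let the fingers close. It gives the time, the measured TCP pose, the force and the opening at its end, in the units of the state.
- manip.get_obs(): the state, without advancing time (a new reading comes with each control period).
- manip.grab_frame(name): name is "scene" or "top" or "wrist"; returns a dict with "pixels" (480x640x3 uint8, red, green, blue), "range_z" (480x640 float32, m along the optical axis (not along the pixel's ray), 0 where there is no reading), "vertical_fov" (degrees; the focal length in pixels is half the picture's height over the tangent of half this angle, whatever the lens; pixels are square), "cx", "cy" (the principal point, pixels), "dist" ([k1, k2, p1, p2, k3] as OpenCV has them; the pictures are not rectified), "extrinsics" (4x4, takes a point from camera to world coordinates). Camera axes: x right, y down, z forward; pixel columns grow to the right and rows downward; lengths in m; the calibration is good to about 2 mm. A picture is of the moment at which its call begins.
- manip.sign_off(): hands the job in, once; it reports no verdict.
Trained networks look in a picture, given as the dict that the camera call returned (one of the last four; its "shot" number tells which), for a name from the list of things; names that differ only in an ending like _2 or _b are one class to them, and where a whole thing is asked for, a point or a joint stands for the part that bears it (a point fixed in the world has none). Each returns a list of dicts, best first, with "score" (0 to 1); they miss things now and then, are a little off and sometimes report something else, mostly with a low value. They report only what shows in the picture. A call takes as long as a camera call.
- manip.look_for(picture, label): "bbox" ([left, top, right, bottom] in pixels, round what is visible of it).
- manip.outline_of(picture, label): "region" (480x640 bool, what is visible of it) and "bbox" ([left, top, right, bottom] in pixels, round what is visible of it).
- manip.tip_of(picture, label): "xy" ([column, row] in pixels: a listed point, or the origin of a listed thing).
The state is a dict: "t": time; "joints": joint angles; "dq": joint speeds; "effort": joint torques, N m; "ee_pos": TCP position; "ee_rot": TCP orientation; "wrist_force": force on the tool from outside, world axes, zero at the start; "ft_torque": the same for the moment, N m; "grip_width": finger opening in m.
Only numpy, scipy, OpenCV 4.12 (cv2) and the standard library are available. Lean on these libraries where they do the work, as an engineer would, in place of code of your own. Each camera call takes 0.05 s, during which the arm holds its last target. There are 200 camera calls.

## Working session

There is one attempt and no reset: what is moved stays moved. The work goes in short steps, Python scripts to look and compute and a tool call to move; the robot and the scene stay as the last step left them, time stands still between calls to the robot, and variables do not carry over. Pictures are saved under pics/ and viewed, about 12 in all and at most 16, crops included, and the job is handed in when it is done.

Besides the shell and the picture viewer there is one more tool, called in YAML: its name, and indented under it one key for each argument. play_rows: Moves the arm, as the interface text tells. Its arguments: {"type":"object","properties":{"steps":{"type":"array"}},"required":["steps"]}

```bash
ls; mkdir -p pics; cat > h.py <<'E'
import numpy as np, cv2
from plant import manip
from scipy.spatial.transform import Rotation as R
def K(f):
    F=240/np.tan(np.radians(f["vertical_fov"])/2)
    return np.array([[F,0,f["cx"]],[0,F,f["cy"]],[0,0,1]])
def ray(f,uv):
    p=cv2.undistortPoints(np.array(uv,float).reshape(-1,1,2),K(f),np.array(f["dist"],float)).reshape(-1,2)
    return np.c_[p,np.ones(len(p))]
def at_z(f,uv,z):
    E=np.array(f["extrinsics"]); d=ray(f,uv)@E[:3,:3].T; o=E[:3,3]
    return o+d*((z-o[2])/d[:,2])[:,None]
def by_depth(f,uv):
    E=np.array(f["extrinsics"]); uv=np.atleast_2d(uv); c=np.round(uv).astype(int)
    zz=f["range_z"][c[:,1].clip(0,479),c[:,0].clip(0,639)]
    return (ray(f,uv)*zz[:,None])@E[:3,:3].T+E[:3,3]
def proj(f,P):
    E=np.linalg.inv(np.array(f["extrinsics"])); 
    return cv2.projectPoints(np.atleast_2d(P).astype(float),cv2.Rodrigues(E[:3,:3])[0],E[:3,3],K(f),np.array(f["dist"],float))[0].reshape(-1,2)
def save(f,n,crop=None,s=1):
    im=f["pixels"][:,:,::-1]
    if crop: im=im[crop[1]:crop[3],crop[0]:crop[2]]
    cv2.imwrite("pics/"+n,cv2.resize(im,None,fx=s,fy=s))
E
cat > a.py <<'E'
from h import *
o=manip.get_obs(); print({k:np.round(v,3) for k,v in o.items()}); print(R.from_rotvec(o["ee_rot"]).as_matrix().round(2))
L=["chamber","drawer_handle","drawer_floor","screw_front_left","screw_front_right","screw_back_left","screw_back_right","puck_0","ipa_bottle","flux_jar","tape_glass"]
Z=dict(chamber=0,drawer_handle=.05,drawer_floor=.012)
for c in ("top","scene"):
    f=manip.grab_frame(c); save(f,c+"0.png"); print(c,np.array(f["extrinsics"]).round(3).tolist())
    for l in L:
        for t in manip.tip_of(f,l)[:4]:
            z=.096 if l.startswith("screw") else Z.get(l,0)
            print(l,round(t["score"],2),np.round(t["xy"]),at_z(f,t["xy"],z)[0].round(4))
E
python3 a.py
```

```text
pics
{'t': np.float64(0.0), 'joints': array([ 1.115,  0.334,  0.04 ,  1.466, -0.013,  1.343, -0.059]), 'dq': array([-0.   , -0.002,  0.   , -0.   , -0.   ,  0.001,  0.002]), 'effort': array([ 2.0000e-03, -6.5856e+01,  1.3660e+00, -4.0555e+01,  1.7000e-02,
        1.3000e-02,  0.0000e+00]), 'ee_pos': array([ 0.227, -0.609,  0.199]), 'ee_rot': array([-3.09e+00, -5.57e-01,  1.00e-03]), 'wrist_force': array([ 0.103, -0.155, -0.303]), 'ft_torque': array([ 0.042,  0.011, -0.018]), 'grip_width': np.float64(0.086)}
[[ 0.94  0.35 -0.  ]
 [ 0.35 -0.94  0.  ]
 [-0.   -0.   -1.  ]]
top [[0.011, -0.993, 0.119, 0.439], [-1.0, -0.009, 0.013, -0.206], [-0.012, -0.119, -0.993, 1.01], [0.0, 0.0, 0.0, 1.0]]
chamber 0.67 [236. 211.] [ 0.5928 -0.0332  0.    ]
drawer_handle 0.78 [298. 204.] [ 0.6002 -0.1636  0.05  ]
drawer_floor 0.53 [436. 170.] [ 0.6821 -0.4482  0.012 ]
screw_front_left 0.77 [252. 234.] [ 0.536  -0.0806  0.096 ]
screw_front_right 0.57 [245. 174.] [ 0.6496 -0.0653  0.096 ]
screw_back_left 0.63 [214. 242.] [ 0.5204 -0.0097  0.096 ]
screw_back_right 0.63 [200. 181.] [0.6364 0.0207 0.096 ]
p
[... 708 characters left out ...]
oor 0.19 [299. 291.] [ 0.5629 -0.1247  0.012 ]
screw_front_left 0.68 [302. 292.] [ 0.5255 -0.0778  0.096 ]
screw_front_right 0.82 [238. 269.] [ 0.6464 -0.0672  0.096 ]
screw_back_left 0.87 [283. 334.] [0.5128 0.0031 0.096 ]
screw_back_left 0.68 [293. 186.] [ 0.6673 -0.2851  0.096 ]
screw_back_right 0.54 [215. 307.] [0.6349 0.0142 0.096 ]
puck_0 0.79 [418. 243.] [ 0.414  -0.3474  0.    ]
puck_0 0.69 [388. 309.] [ 0.4046 -0.1747  0.    ]
puck_0 0.61 [382. 211.] [ 0.5165 -0.3922  0.    ]
ipa_bottle 0.62 [291. 187.] [ 0.7243 -0.3616  0.    ]
flux_jar 0.75 [442. 214.] [ 0.3993 -0.4455 -0.    ]
flux_jar 0.6 [213. 307.] [ 0.6886 -0.0251  0.    ]
tape_glass 0.52 [262. 329.] [ 0.5847 -0.0298  0.    ]
```

View pics/top0.png

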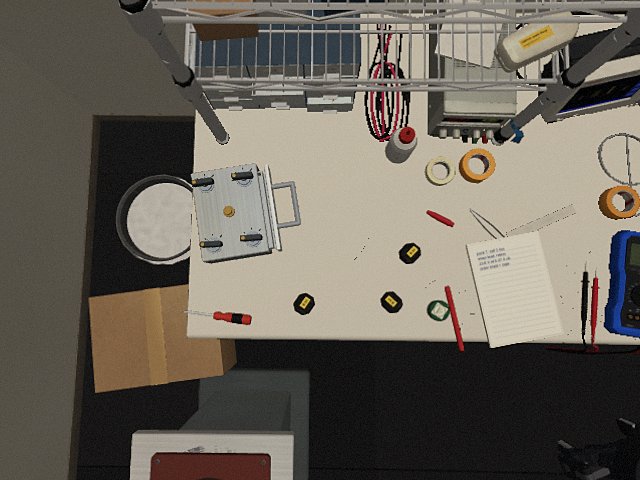

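View pics/scene0.png

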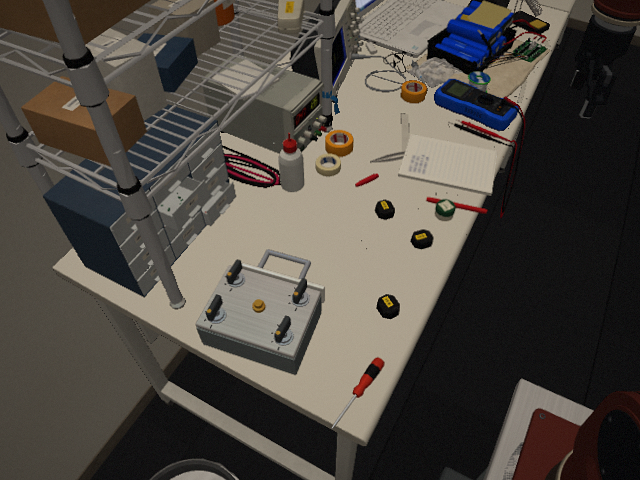

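The top view shows three pucks at (304,303), (391,301) and (410,253). The chamber is around (232,211) with its handle at (298,204), opening towards -y. Next I'll fit the chamber pose and the puck yaws.

```bash
cat > b.py <<'E'
from h import *
from scipy.optimize import least_squares
fs=[manip.grab_frame(c) for c in ("top","scene")]
for f in fs:
    m=manip.outline_of(f,"chamber")[0]["region"]
    v,u=np.nonzero(m); P=by_depth(f,np.c_[u,v]); q=P[(P[:,2]>.064)&(P[:,2]<.08)]
    print("plate z",np.median(q[:,2]),len(q)); r=cv2.minAreaRect(q[:,:2].astype(np.float32)*1000); print("rect",r)
    h=P[(P[:,2]>.09)&(P[:,2]<.12)]; print("bars",len(h))
    if len(h)>8:
        k=cv2.kmeans(h.astype(np.float32),4,None,(3,50,.0001),5,2); print(k[2].round(4))
        for i in range(4): 
            g=h[k[1].ravel()==i][:,:2]; w,V=np.linalg.eigh(np.cov(g.T)); print(len(g),np.degrees(np.arctan2(V[1,1],V[0,1])).round(1))
    for d in manip.outline_of(f,"puck_0")[:4]:
        v,u=np.nonzero(d["region"]); 
        if d["score"]<.4: continue
        P=by_depth(f,np.c_[u,v]); T=at_z(f,np.c_[u,v],.017)[:,:2]
        T=T[np.abs(P[:,2]-.017)<.006]; print("puck",round(d["score"],2),len(T),T.mean(0).round(4),((T.min(0)+T.max(0))/2).round(4),cv2.minAreaRect(T.astype(np.float32)*1000))
E
python3 b.py
```

```text
plate z 0.07140681260169046 5269
rect ((582.4151611328125, -31.34320831298828), (176.86489868164062, 130.26693725585938), 9.922390937805176)
bars 549
[[ 0.646  -0.0592  0.1047]
 [ 0.5161 -0.0058  0.1054]
 [ 0.633   0.0144  0.104 ]
 [ 0.5288 -0.0794  0.1056]]
142 96.9
128 93.0
149 92.9
130 95.6
puck 0.82 312 [ 0.5093 -0.3904] [ 0.5093 -0.3908] ((508.8593444824219, -390.3904724121094), (35.23957824707031, 40.49480438232422), 45.138912200927734)
puck 0.68 314 [ 0.4104 -0.3526] [ 0.41   -0.3527] ((410.4190979003906, -352.1885070800781), (38.864715576171875, 35.46297836303711), 45.43101501464844)
puck 0.6 313 [ 0.4049 -0.1766] [ 0.405  -0.1758] ((405.08197021484375, -176.5850830078125), (35.58130645751953, 40.18661880493164), 57.21434020996094)
plate z 0.07309953450429169 6064
rect ((582.7167358398438, -30.30712127685547), (176.26901245117188, 131.90924072265625), 9.703540802001953)
bars 895
[[ 6.323e-01  1.900e-02  1.036e-01]
 [ 5.282e-01 -7.530e-02  1.045e-01]
 [ 6.463e-01 -5.540e-02  1.037e-01]
 [ 5.156e-01 -6.000e-04  1.043e-01]]
239 97.8
205 93.8
217 95.3
234 92.6
puck 0.82 194 [ 0.5088 -0.3857] [ 0.5081 -0.386 ] ((509.9072265625, -386.9958801269531), (33.64697265625, 40.1529426574707), 28.546133041381836)
puck 0.8 362 [ 0.4043 -0.1736] [ 0.4041 -0.1738] ((404.38299560546875, -173.3691864013672), (37.86484146118164, 42.837738037109375), 55.452205657958984)
puck 0.53 284 [ 0.4094 -0.3509] [ 0.4092 -0.3507] ((409.3016357421875, -350.52337646484375), (43.577754974365234, 40.59243392944336), 49.417545318603516)
```

Both cameras agree on the chamber: centre (0.5826, -0.0308), +x axis at 99.8°. I'm moving above the handle, with a small yaw correction.

play_rows:
  steps: [0, 0, 0, 5.3, -1, 0, 0, 0, 5.3, -1, 0.03, -0.025, 0, 0, -1, 0.03, -0.025, 0, 0, -1, 0.03, -0.025, 0, 0, -1, 0.03, -0.025, 0, 0, -1, 0.03, -0.025, 0, 0, -1, 0.03, -0.025, 0, 0, -1]

```text
t: 2.3
ee_pos: [0.3796, -0.4292, 0.1997]
ee_rot: [3.13, 0.27, 0.0]
wrist_force: [0.1, 0.0, 0.4]
grip_width: 0.0856
```

play_rows:
  steps: [0.03, -0.025, 0, 0, -1, 0.03, -0.025, 0, 0, -1, 0.03, -0.025, 0, 0, -1, 0.03, -0.025, 0, 0, 0, 0.03, -0.025, 0, 0, 0, 0.03, -0.025, 0, 0, 0, 0.03, -0.025, 0, 0, 0, 0.03, -0.025, 0, 0, 0]

```text
t: 3.1
ee_pos: [0.5819, -0.1912, 0.1997]
ee_rot: [3.13, 0.269, 0.001]
wrist_force: [0.2, 0.2, 0.7]
grip_width: 0.0427
```

```bash
cat > h2.py <<'E'
from h import *
C=np.array([.5826,-.0308]); A=np.radians(99.8)
cx=np.array([np.cos(A),np.sin(A)]); cy=np.array([-np.sin(A),np.cos(A)])
def ch(x,y): return C+x*cx+y*cy
def toch(p): d=np.asarray(p)[...,:2]-C; return np.stack([d@cx,d@cy],-1)
SC=dict(front_left=ch(-.038,.06),front_right=ch(-.038,-.06),back_left=ch(.038,.06),back_right=ch(.038,-.06))
def tool():
    o=manip.get_obs(); M=R.from_rotvec(o["ee_rot"]).as_matrix(); return np.array(o["ee_pos"]),M,o
def delta(xyz,yawy=None):
    "tool-axis shift to xyz if twisted first so tool y points at yawy (deg)"
    p,M,o=tool(); y0=np.degrees(np.arctan2(M[1,1],M[0,1])); t=0
    if yawy is not None: t=-((yawy-y0+180)%360-180); M=M@R.from_rotvec([0,0,np.radians(t)]).as_matrix()
    return "twist %.2f shift %s (tool y now at %.1f, tilt %s)"%(t,(M.T@(np.array(xyz)-p)).round(4),y0,M[:,2].round(3))
E
python3 - <<'E'
from h2 import *
p,M,o=tool(); print(p,o["grip_width"],np.round(o["joints"],2))
f=manip.grab_frame("wrist"); save(f,"w1.png"); print(np.array(f["extrinsics"]).round(3).tolist())
t=manip.tip_of(f,"drawer_handle"); print([(a["score"],a["xy"],at_z(f,a["xy"],.05)[0].round(4),toch(at_z(f,a["xy"],.05)[0]).round(4)) for a in t])
v,u=np.mgrid[0:480:2,0:640:2]; P=by_depth(f,np.c_[u.ravel(),v.ravel()]); c=toch(P)
b=(P[:,2]>.04)&(P[:,2]<.06)&(c[:,0]<-.1)&(abs(c[:,1])<.03); print("bar",b.sum(),np.median(c[b],0).round(4),c[b].min(0).round(3),c[b].max(0).round(3))
b=(P[:,2]>.04)&(P[:,2]<.066)&(c[:,0]>-.1)&(c[:,0]<-.066)&(abs(c[:,1])<.07); print("panel",b.sum(),np.percentile(c[b,0],[2,98]) if b.sum() else 0)
h=toch(t[0]["xy"] and at_z(f,t[0]["xy"],.05)[0]); print(delta([*ch(-.132,0),.2],-80.2))
E
```

```text
[ 0.58190132 -0.19117499  0.19971243] 0.04270204543049208 [ 0.47  0.27 -0.27  1.55  0.07  1.33 -1.21]
[[0.171, -0.951, -0.257, 0.647], [-0.985, -0.165, -0.046, -0.181], [0.001, 0.261, -0.965, 0.373], [0.0, 0.0, 0.0, 1.0]]
[(0.87, [283.6, 177.6], array([ 0.6036, -0.1592,  0.05  ]), array([-0.1301,  0.0011]))]
bar 248 [-0.1312 -0.0021] [-0.136 -0.029] [-0.126  0.029]
panel 793 [-0.09812581 -0.06702371]
twist 0.51 shift [ 0.0249 -0.021  -0.0005] (tool y now at -79.7, tilt [ 0.001  0.003 -1.   ])
```

play_rows:
  steps: [0.0125, -0.0105, 0, 0.5, 0, 0.0125, -0.0105, 0, 0, 0, 0, 0, 0.045, 0, 0, 0, 0, 0.045, 0, 0, 0, 0, 0.045, 0, 0, 0, 0, 0.03, 0, 0, 0, 0, 0.003, 0, 1, 0, 0, 0, 0, 1]

```text
t: 4.0
ee_pos: [0.6023, -0.1674, 0.0317]
ee_rot: [-3.131, -0.256, 0.001]
wrist_force: [0.4, 0.2, 0.1]
grip_width: 0.014
```

play_rows:
  steps: [0, 0, 0, 0, 1, 0, 0, 0, 0, 1, 0, 0, 0, 0, 1]

```text
t: 4.3
ee_pos: [0.6032, -0.1678, 0.0332]
ee_rot: [3.13, 0.256, 0.004]
wrist_force: [-0.2, -0.9, 0.4]
grip_width: 0.0003
```

```bash
python3 - <<'E'
from h2 import *
f=manip.grab_frame("wrist"); save(f,"w2.png")
p,M,o=tool(); print(p,o["grip_width"],toch(p), o["wrist_force"],M.round(3).tolist())
t=manip.tip_of(f,"drawer_handle"); print([(a["score"],a["xy"],toch(at_z(f,a["xy"],.05)[0]).round(4)) for a in t])
v,u=np.mgrid[0:480:2,0:640:2]; P=by_depth(f,np.c_[u.ravel(),v.ravel()]); c=toch(P)
for lo,hi in((.02,.05),(-.05,-.02)):
  b=(P[:,2]>.045)&(P[:,2]<.062)&(c[:,0]<-.1)&(c[:,0]>-.16)&(c[:,1]<hi)&(c[:,1]>lo); print("bar",b.sum(),np.median(c[b],0).round(4))
E
```

```text
[ 0.60292078 -0.16775605  0.03284678] -0.0003409840241831265 [-0.13841636  0.00328696] [0.00243787 0.36967    0.09619963] [[0.987, 0.162, 0.002], [0.162, -0.987, -0.001], [0.002, 0.001, -1.0]]
[(0.56, [302.4, 290.3], array([-0.132 ,  0.0011]))]
bar 0 [nan nan]
bar 868 [-0.1247 -0.0382]
  return _methods._mean(a, axis=axis, dtype=dtype,
  ret = um.true_divide(
```

View pics/w2.png

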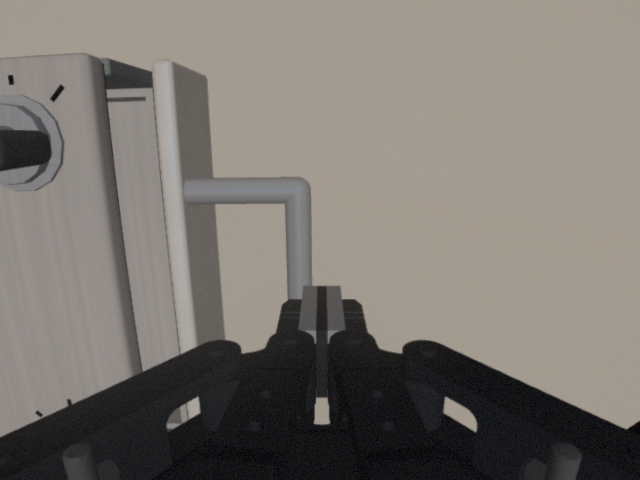

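The wrist view shows the shut fingers at (322,310), just outside the bar at (300,250), so the grasp missed. I'll open, lift and re-measure with the arm settled.

play_rows:
  steps: [0, 0, 0, 0, -0.2, 0, 0, 0, 0, -0.2, 0, 0, 0, 0, -0.2, 0, 0, -0.04, 0, -0.2, 0, 0, -0.04, 0, -0.2, 0, 0, 0, 0, -0.2, 0, 0, 0, 0, -0.2]

```text
t: 5.1
ee_pos: [0.6028, -0.1677, 0.1126]
ee_rot: [3.13, 0.256, 0.003]
wrist_force: [-0.2, -0.4, -0.1]
grip_width: 0.0511
```

```bash
cat > m.py <<'E'
from h2 import *
f=manip.grab_frame("wrist"); save(f,"w3.png")
p,M,o=tool(); print(p,o["grip_width"],toch(p), o["wrist_force"])
t=manip.tip_of(f,"drawer_handle"); print([(a["score"],a["xy"],toch(at_z(f,a["xy"],.05)[0]).round(4)) for a in t])
v,u=np.mgrid[0:480:2,0:640:2]; P=by_depth(f,np.c_[u.ravel(),v.ravel()]); c=toch(P)
for y in range(-35,40,10):
  b=(P[:,2]>.03)&(P[:,2]<.065)&(c[:,0]<-.095)&(c[:,0]>-.17)&(abs(c[:,1]-y/1000)<.005); print("bar",y,b.sum(),np.percentile(c[b,0],[3,50,97]).round(4) if b.any() else '',np.percentile(P[b,2],[3,50,97]).round(4) if b.any() else '')
E
python3 m.py
```

```text
[ 0.60189022 -0.16755549  0.11116857] 0.05123750898763608 [-0.13804332  0.00426835] [ 0.36344935 -0.78701443 -0.41366987]
[(0.71, [304.2, 239.6], array([-0.1296,  0.002 ]))]
bar -35 192 [-0.1358 -0.1215 -0.0968] [0.051  0.0536 0.0551]
bar -25 78 [-0.1357 -0.1312 -0.1265] [0.0502 0.0532 0.0551]
bar -15 79 [-0.1356 -0.1311 -0.1263] [0.0506 0.0536 0.0553]
bar -5 76 [-0.1354 -0.1309 -0.1261] [0.0506 0.0534 0.0554]
bar 5 68 [-0.1353 -0.1308 -0.126 ] [0.0504 0.0535 0.0545]
bar 15 65 [-0.1352 -0.1306 -0.1269] [0.0514 0.0533 0.055 ]
bar 25 63 [-0.1351 -0.1305 -0.1267] [0.0516 0.0534 0.0552]
bar 35 204 [-0.1349 -0.118  -0.0985] [0.0479 0.053  0.0549]
```

View pics/w3.png

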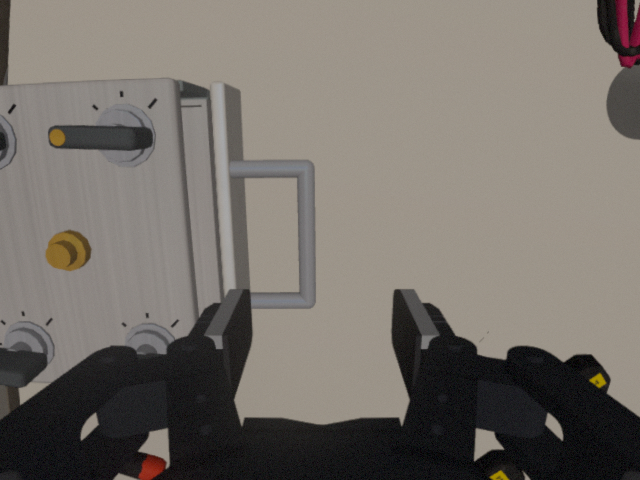

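The bar is centred at chamber x = -0.131 (pixel 307,230), and the jaws are at -0.138. I'll go down again and check before closing.

play_rows:
  steps: [0, -0.007, 0, 0, 0, 0, 0, 0, 0, 0, 0, 0, 0.04, 0, 0, 0, 0, 0.042, 0, 0, 0, 0, 0, 0, 0, 0, 0, 0, 0, 0]

```text
t: 5.8
ee_pos: [0.6006, -0.1602, 0.0295]
ee_rot: [-3.13, -0.256, 0.003]
wrist_force: [1.0, 0.8, 0.8]
grip_width: 0.0428
```

```bash
sed -i 's/w3.png/w4.png/' m.py; python3 m.py
```

```text
[ 0.60188502 -0.16051386  0.03101999] 0.04268848009472743 [-0.13110356  0.00307492] [ 1.02987353 -0.13752871  1.09300278]
[(0.87, [316.5, 288.8], array([-0.1299,  0.0002]))]
bar -35 428 [-0.1352 -0.1209 -0.0964] [0.0517 0.0537 0.0551]
bar -25 171 [-0.1352 -0.1307 -0.1262] [0.0512 0.0534 0.0548]
bar -15 166 [-0.1352 -0.1306 -0.126 ] [0.0508 0.0535 0.055 ]
bar -5 160 [-0.1351 -0.1305 -0.1105] [0.05   0.0537 0.0629]
bar 5 159 [-0.1533 -0.1312 -0.1223] [0.0515 0.0537 0.0645]
bar 15 138 [-0.1351 -0.1311 -0.1263] [0.0513 0.0536 0.0553]
bar 25 131 [-0.1351 -0.131  -0.1261] [0.0512 0.0536 0.055 ]
bar 35 360 [-0.1343 -0.1211 -0.1053] [0.0489 0.0531 0.055 ]
```

View pics/w4.png

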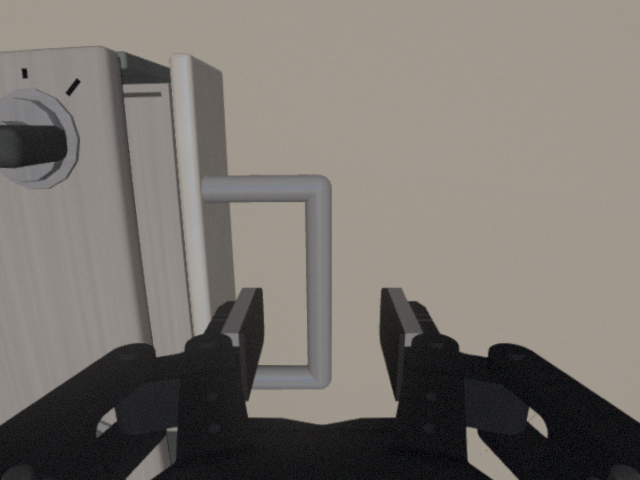

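The bar at x≈318 now sits midway between the pads at 245 and 400. Closing.

play_rows:
  steps: [0, 0, 0, 0, 1, 0, 0, 0, 0, 1, 0, 0, 0, 0, 1, 0, 0, 0, 0, 1, 0, 0, 0, 0, 1, 0, 0, 0, 0, 1]

```text
t: 6.5
ee_pos: [0.601, -0.1606, 0.0296]
ee_rot: [-3.131, -0.256, 0.0]
wrist_force: [-0.3, 0.3, 0.0]
grip_width: -0.0
```

```bash
python3 - <<'E'
from h2 import *
f=manip.grab_frame("wrist"); p,M,o=tool(); save(f,"w5.png",(180,150,460,420),2)
print(p,o["grip_width"],"proj TCP",proj(f,p),"proj grasp pt",proj(f,p-.019*M[:,2]),"proj bar",proj(f,[*ch(-.131,.003),.05]))
for uv in [(310,292),(322,292),(335,292),(322,310),(310,330),(335,330)]:
    P=by_depth(f,uv)[0]; print(uv,P.round(4),toch(P).round(4))
E
```

```text
[ 0.60098742 -0.16059386  0.02949633] 0.00024658549023403627 proj TCP [[318.72561655 279.75934719]] proj grasp pt [[318.49678626 296.80012046]] proj bar [[318.37343593 296.03546794]]
(310, 292) [ 0.6119 -0.156   0.0711] [-0.1284 -0.0075]
(322, 292) [ 0.6122 -0.1601  0.0705] [-0.1325 -0.0072]
(335, 292) [ 0.6136 -0.1643  0.072 ] [-0.1368 -0.0078]
(322, 310) [ 0.6125 -0.16    0.0854] [-0.1324 -0.0075]
(310, 330) [ 0.6119 -0.1567  0.0983] [-0.1291 -0.0074]
(335, 330) [ 0.6127 -0.1636  0.0978] [-0.136  -0.0071]
```

View pics/w5.png

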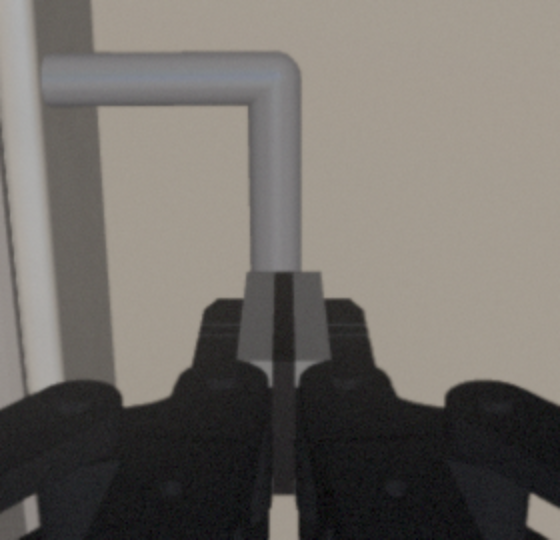

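The wrist depth puts the shut fingertips at z≈0.066, while the reported TCP is 0.0295. The fingers closed above the bar (top at 0.055), so the real tips are about 36 mm short of the reported TCP. I'll open, go down slowly and watch the force.

play_rows:
  steps: [0, 0, 0, 0, 0, 0, 0, 0, 0, 0, 0, 0, 0, 0, 0, 0, 0, 0.009, 0, 0, 0, 0, 0.009, 0, 0, 0, 0, 0.009, 0, 0, 0, 0, 0.006, 0, 0, 0, 0, 0, 0, 0]

```text
t: 7.35
ee_pos: [0.6001, -0.1604, -0.005]
ee_rot: [-3.13, -0.256, 0.003]
wrist_force: [-0.2, 0.2, -0.6]
grip_width: 0.0428
```

play_rows:
  steps: [0, 0, 0, 0, 1, 0, 0, 0, 0, 1, 0, 0, 0, 0, 1, 0, 0, 0, 0, 1, 0, 0, 0, 0, 1, 0, 0, 0, 0, 1]

```text
t: 7.95
ee_pos: [0.6013, -0.1606, -0.003]
ee_rot: [3.131, 0.256, 0.001]
wrist_force: [-1.5, 1.1, 4.3]
grip_width: 0.0085
```

```bash
python3 - <<'E'
from h2 import *
f=manip.grab_frame("wrist"); p,M,o=tool(); save(f,"w6.png")
print(p,o["grip_width"],o["wrist_force"],np.round(o["joints"],3))
for v in range(270,340,6):
    P=by_depth(f,[(310,v),(326,v)]); print(v,P[:,2].round(4),toch(P).round(4).tolist())
E
```

```text
[ 0.60133964 -0.1606312  -0.00299893] 0.008098220220484323 [-0.52219739  1.02447489  5.75464825] [ 0.403  0.471 -0.268  1.727  0.147  0.963 -1.329]
270 [0.0536 0.0548] [[-0.129, -0.0211], [-0.1337, -0.0215]]
276 [0.0532 0.0533] [[-0.1289, -0.019], [-0.1337, -0.0191]]
282 [0.0528 0.0542] [[-0.1289, -0.017], [-0.1337, -0.0175]]
288 [0.0528 0.0537] [[-0.1288, -0.0151], [-0.1337, -0.0154]]
294 [0.0527 0.0536] [[-0.1288, -0.013], [-0.1337, -0.0134]]
300 [0.0542 0.0536] [[-0.1288, -0.0117], [-0.1337, -0.0114]]
306 [0.0527 0.0547] [[-0.1288, -0.0091], [-0.1336, -0.01]]
312 [0.0521 0.0528] [[-0.1287, -0.0068], [-0.1336, -0.0071]]
318 [0.0526 0.0541] [[-0.1287, -0.005], [-0.1336, -0.0057]]
324 [0.053  0.0545] [[-0.1287, -0.0031], [-0.1336, -0.0039]]
330 [0.0518 0.1708] [[-0.1286, -0.0005], [-0.1325, -0.0626]]
336 [0.0522 0.0534] [[-0.1286, 0.0014], [-0.1336, 0.0009]]
```

Gripped (8 mm width). Pulling out.

play_rows:
  steps: [0, 0.016, 0, 0, 1, 0, 0.016, 0, 0, 1, 0, 0.016, 0, 0, 1, 0, 0.016, 0, 0, 1, 0, 0.016, 0, 0, 1, 0, 0.016, 0, 0, 1, 0, 0.016, 0, 0, 1, 0, 0.01, 0, 0, 1]

```text
t: 8.8
ee_pos: [0.6188, -0.2635, -0.0034]
ee_rot: [-3.107, -0.268, 0.013]
wrist_force: [-35.3, 68.3, 47.8]
grip_width: 0.0077
```

play_rows:
  steps: [0, 0.003, 0, 0, 1, 0, 0.001, 0, 0, 1, 0, 0, 0, 0, 1]

```text
t: 9.1
ee_pos: [0.6186, -0.2633, -0.0034]
ee_rot: [-3.104, -0.274, 0.017]
wrist_force: [-32.8, 57.2, 42.2]
grip_width: 0.0078
```

```bash
cat > m.py <<'E'
from h2 import *
p,M,o=tool(); print(p,o["grip_width"],toch(p).round(4), o["wrist_force"],np.round(o["joints"],2))
for n in("top","scene"):
  f=manip.grab_frame(n)
  for l,z in(("drawer_handle",.05),("drawer_floor",.012)): print(n,l,[(a["score"],toch(at_z(f,a["xy"],z)[0]).round(4)) for a in manip.tip_of(f,l)[:2]])
  v,u=np.mgrid[0:480,0:640]; P=by_depth(f,np.c_[u.ravel(),v.ravel()]); c=toch(P)
  b=(P[:,2]>.046)&(P[:,2]<.066)&(c[:,0]<-.075)&(c[:,0]>-.28)&(abs(c[:,1])<.09)&(abs(c[:,1])>.05); print("panel",b.sum(),np.percentile(c[b,0],[5,50,95]))
  save(f,n+"1.png",(180,140,460,350) if n=="top" else (150,170,430,380),2.5)
E
python3 m.py
```

```text
[ 0.61862409 -0.26331657 -0.00340332] 0.00777945680169334 [-0.2353  0.0041] [-32.78444887  57.1743206   42.20279322] [ 0.53  0.57 -0.24  1.57  0.13  1.04 -1.14]
top drawer_handle []
top drawer_floor [(0.56, array([-0.1198,  0.0029]))]
panel 69 [-0.19278149 -0.18906412 -0.1855219 ]
scene drawer_handle [(0.65, array([-0.2416, -0.0044]))]
scene drawer_floor [(0.64, array([-0.117 ,  0.0037])), (0.28, array([-0.104 ,  0.2015]))]
panel 256 [-0.19196993 -0.18647486 -0.18427093]
```

The drawer is at its stop: floor centre at -0.12 and the force is up. I'll ease off, release and lift.

play_rows:
  steps: [0, -0.011, 0, 0, 1, 0, -0.01, 0, 0, 1, 0, 0, 0, 0, 0, 0, 0, 0, 0, 0, 0, 0, 0, 0, 0, 0, 0, -0.04, 0, 0, 0, 0, -0.045, 0, 0, 0, 0, -0.045, 0, -1]

```text
t: 10.2
ee_pos: [0.6173, -0.2653, 0.1274]
ee_rot: [-3.131, -0.254, 0.002]
wrist_force: [1.0, 0.2, 0.0]
grip_width: 0.056
```

play_rows:
  steps: [0, 0, 0, -7, -1, 0, 0, 0, -7, -1, 0, 0, 0, -7, -1, 0, 0, 0, -7, -1, 0, 0, 0, -7, -1, 0, 0, 0, 0, -1]

```text
t: 10.8
ee_pos: [0.6177, -0.2654, 0.1261]
ee_rot: [-2.909, -1.186, 0.001]
wrist_force: [-0.5, 1.0, -0.6]
grip_width: 0.0855
```

```bash
python3 m.py; python3 - <<'E'
from h2 import *
print(delta([.509,-.389,.13],-45))
E
```

```text
[ 0.61766737 -0.26543719  0.12613701] 0.08546337692031789 [-0.2372  0.0054] [-0.47056604  0.95636743 -0.58441089] [ 0.6   0.45 -0.35  1.48  0.16  1.24 -0.57]
top drawer_handle []
top drawer_floor [(0.79, array([-0.1165,  0.0066]))]
twist -0.90 shift [-0.1647  0.0108 -0.0037] (tool y now at -45.9, tilt [-0.  0. -1.])Traceback (most recent call last):
  File "m.py", line 7, in <module>
    b=(P[:,2]>.046)&(P[:,2]<.066)&(c[:,0]<-.075)&(c[:,0]>-.28)&(abs(c[:,1])<.09)&(abs(c[:,1])>.05); print("panel",b.sum(),np.percentile(c[b,0],[5,50,95]))
                                                                                                                          ~~~~~~~~~~~~~^^^^^^^^^^^^^^^^^^
    return _quantile_unchecked(
        a, q, axis, out, overwrite_input, method, keepdims, weights)
    return _ureduce(a,
                    func=_quantile_ureduce_func,
    ...<5 lines>...
                    overwrite_input=overwrite_input,
                    method=method)
    r = func(a, **kwargs)
    result = _quantile(arr,
                       quantiles=q,
    ...<2 lines>...
                       out=out,
                       weights=wgt)
    slices_having_nans = np.isnan(arr[-1, ...])
                                  ~~~^^^^^^^^^
IndexError: index -1 is out of bounds for axis 0 with size 0
```

play_rows:
  steps: [-0.041, 0.0027, 0, -0.9, -1, -0.041, 0.0027, 0, 0, -1, -0.041, 0.0027, 0, 0, -1, -0.041, 0.0027, 0, 0, -1, 0, 0, 0, 0, -1, 0, 0, 0, 0, -1]

```text
t: 11.55
ee_pos: [0.5088, -0.3892, 0.1266]
ee_rot: [2.903, 1.201, -0.0]
wrist_force: [0.3, 1.2, 0.1]
grip_width: 0.0854
```

```bash
cat > pk.py <<'E'
from h2 import *
import sys
zt=float(sys.argv[1])
f=manip.grab_frame("wrist"); save(f,sys.argv[2]+".png"); p,M,o=tool(); print(p.round(4),np.degrees(np.arctan2(M[1,1],M[0,1])).round(1))
for d in manip.outline_of(f,"puck_0")[:3]:
    v,u=np.nonzero(d["region"]); P=by_depth(f,np.c_[u,v]); g=abs(P[:,2]-.0165)<.005
    T=at_z(f,np.c_[u,v][g],.017)[:,:2]
    if len(T)<50: continue
    r=cv2.minAreaRect(T.astype(np.float32)*1000); c=np.array(r[0])/1000
    px=f["pixels"][v,u].astype(int); y=(px[:,0]>px[:,2]+60)&g
    ly=at_z(f,np.c_[u,v][y],.017)[:,:2]; lr=cv2.minAreaRect(ly.astype(np.float32)*1000) if y.sum()>20 else None
    long=r[2] if r[1][0]>r[1][1] else r[2]+90
    print(round(d["score"],2),d["bbox"],len(T),np.round(r[0],1),np.round(r[1],1),round(r[2],1),"label",lr,"| 44-axis",round(long,1)); 
    for a in (long,long+90,long-180,long-90): print("  yaw",round(a,1),delta([*c,zt],a))
E
python3 pk.py -.03 p1
```

```text
[ 0.51   -0.3876  0.1266] -44.9
0.96 [171.7, 250.9, 224.8, 306.4] 2067 [ 412.8 -355.3] [41.2 35.5] 47.8 label ((413.0750427246094, -352.63922119140625), (22.376188278198242, 12.396896362304688), 48.13066482543945) | 44-axis 47.8
  yaw 47.8 twist -92.52 shift [ 0.0936 -0.0426  0.1566] (tool y now at -44.8, tilt [ 0.     0.001 -1.   ])
  yaw 137.8 twist 177.48 shift [0.0426 0.0936 0.1566] (tool y now at -44.8, tilt [ 0.     0.001 -1.   ])
  yaw -132.2 twist 87.48 shift [-0.0936  0.0426  0.1566] (tool y now at -44.8, tilt [ 0.     0.001 -1.   ])
  yaw -42.2 twist -2.52 shift [-0.0426 -0.0936  0.1566] (tool y now at -44.8, tilt [ 0.     0.001 -1.   ])
0.63 [295.5, 195.3, 353.7, 246.5] 2490 [ 510.7 -392.7] [35.6 40.2] 47.2 label ((512.9386596679688, -396.3360595703125), (12.257780075073242, 22.298480987548828), 46.9868049621582) | 44-axis 137.2
  yaw 137.2 twist 178.05 shift [ 0.0044 -0.0041  0.1566] (tool y now at -44.8, tilt [ 0.     0.001 -1.   ])
  yaw 227.2 twist 88.05 shift [0.0041 0.0044 0.1566] (tool y now at -44.8, tilt [ 0.     0.001 -1.   ])
  yaw -42.8 twist -1.95 shift [-0.0044  0.0041  0.1566] (tool y now at -44.8, tilt [ 0.     0.001 -1.   ])
  yaw 47.2 twist -91.95 shift [-0.0041 -0.0044  0.1566] (tool y now at -44.8, tilt [ 0.     0.001 -1.   ])
0.59 [0.3, 86.8, 42.1, 143.6] 1330 [ 413.8 -189.7] [38.3 23.4] 35.6 label ((411.88104248046875, -183.0706787109375), (12.466331481933594, 14.652535438537598), 54.92454147338867) | 44-axis 35.6
  yaw 35.6 twist -80.40 shift [0.2165 0.0361 0.1566] (tool y now at -44.8, tilt [ 0.     0.001 -1.   ])
  yaw 125.6 twist -170.40 shift [-0.0361  0.2165  0.1566] (tool y now at -44.8, tilt [ 0.     0.001 -1.   ])
  yaw -144.4 twist 99.60 shift [-0.2165 -0.0361  0.1566] (tool y now at -44.8, tilt [ 0.     0.001 -1.   ])
  yaw -54.4 twist 9.60 shift [ 0.0361 -0.2165  0.1566] (tool y now at -44.8, tilt [ 0.     0.001 -1.   ])
```

View pics/p1.png

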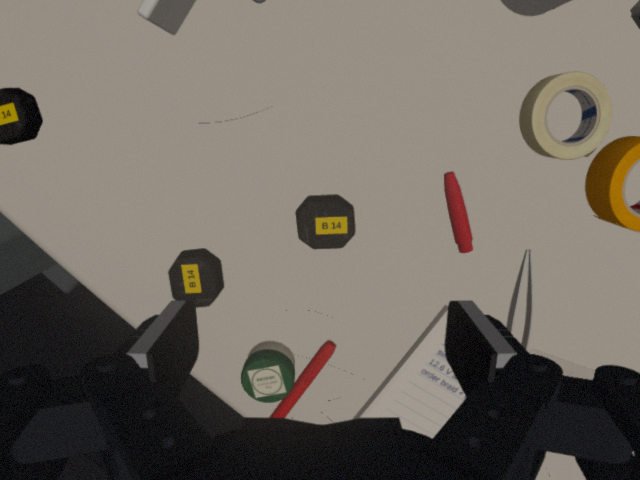

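Puck A at (325,220) is square to the jaws. Going down to grip it across its 44 mm side.

play_rows:
  steps: [-0.0044, 0.0041, 0.04, -1.95, -1, 0, 0, 0.04, 0, -1, 0, 0, 0.04, 0, -1, 0, 0, 0.03, 0, -1, 0, 0, 0.012, 0, -1, 0, 0, 0, 0, 1, 0, 0, 0, 0, 1, 0, 0, 0, 0, 1]

```text
t: 12.45
ee_pos: [0.5111, -0.3945, -0.0333]
ee_rot: [2.876, 1.257, 0.003]
wrist_force: [-1.0, 0.8, 1.9]
grip_width: 0.0443
```

play_rows:
  steps: [0, 0, 0, 0, 1, 0, 0, 0, 0, 1, 0, 0, 0, 0, 1, 0, 0, -0.04, 0, 1, 0, 0, -0.04, 0, 1, 0, 0, -0.04, 0, 1, 0, 0, -0.03, 0, 1, 0, 0, 0, 0, 1]

```text
t: 13.25
ee_pos: [0.5126, -0.3958, 0.1218]
ee_rot: [2.871, 1.253, 0.008]
wrist_force: [1.4, 0.4, -0.8]
grip_width: 0.0402
```

```bash
python3 - <<'E'
from h2 import *
p,M,o=tool(); print(p,o["grip_width"],o["wrist_force"])
f=manip.grab_frame("wrist"); 
for d in manip.outline_of(f,"puck_0")[:3]:
    v,u=np.nonzero(d["region"]); P=by_depth(f,np.c_[u,v]); print(d["score"],d["bbox"],np.percentile(P[:,2],[5,50,95]),np.median(P,0))
for y in(.048,-.048,0): print(y,delta([*ch(-.12,y),p[2]],-80.2))
E
```

```text
[ 0.51261048 -0.39583319  0.12175597] 0.04015551484779118 [ 1.35754656  0.39408812 -0.82858361]
0.93 [0.0, 72.8, 28.9, 132.5] [0.00059517 0.00998871 0.01634932] [ 0.41849352 -0.19304213  0.00998871]
0.67 [152.4, 247.9, 210.2, 303.0] [0.00270772 0.01587131 0.01725918] [ 0.41567162 -0.35508192  0.01587131]
0.57 [257.5, 261.7, 381.3, 373.0] [0.15811892 0.1705057  0.17167341] [ 0.51566835 -0.39326824  0.1705057 ]
0.048 twist 37.38 shift [ 0.0852 -0.226  -0.0057] (tool y now at -42.8, tilt [ 0.002 -0.002 -1.   ])
-0.048 twist 37.38 shift [ 0.1812 -0.226  -0.0055] (tool y now at -42.8, tilt [ 0.002 -0.002 -1.   ])
0 twist 37.38 shift [ 0.1332 -0.226  -0.0056] (tool y now at -42.8, tilt [ 0.002 -0.002 -1.   ])
```

play_rows:
  steps: [0, 0, 0, 7.5, 1, 0, 0, 0, 7.5, 1, 0, 0, 0, 7.5, 1, 0, 0, 0, 7.5, 1, 0, 0, 0, 7.4, 1, 0.03, -0.038, 0, 0, 1, 0.03, -0.038, 0, 0, 1, 0.03, -0.038, 0, 0, 1]

```text
t: 14.15
ee_pos: [0.5787, -0.2647, 0.1134]
ee_rot: [-3.129, -0.266, 0.002]
wrist_force: [0.7, -0.2, -0.6]
grip_width: 0.04
```

play_rows:
  steps: [0.03, -0.038, 0, 0, 1, 0.03, -0.038, 0, 0, 1, 0.031, -0.036, 0, 0, 1, 0, 0, 0, 0, 1, 0, 0, 0, 0, 1]

```text
t: 14.65
ee_pos: [0.6493, -0.1385, 0.1132]
ee_rot: [-3.129, -0.273, 0.003]
wrist_force: [-0.5, -0.1, -0.3]
grip_width: 0.0401
```

```bash
cat > pl.py <<'E'
from h2 import *
import sys
p,M,o=tool(); print(p.round(4),o["grip_width"],o["wrist_force"].round(1),toch(p).round(4))
f=manip.grab_frame("wrist"); save(f,sys.argv[2]+".png")
t=manip.tip_of(f,"drawer_floor"); print("floor",[(a["score"],toch(at_z(f,a["xy"],.012)[0]).round(4)) for a in t[:2]])
for d in manip.outline_of(f,"puck_0")[:3]:
    v,u=np.nonzero(d["region"]); P=by_depth(f,np.c_[u,v]); print(round(d["score"],2),d["bbox"],np.percentile(P[:,2],[5,50,95]).round(4),np.median(P,0).round(4),toch(np.median(P,0)).round(4))
v,u=np.mgrid[0:480:2,0:640:2]; P=by_depth(f,np.c_[u.ravel(),v.ravel()]); c=toch(P)
b=(P[:,2]>.03)&(P[:,2]<.044)&(c[:,0]<-.07)&(c[:,0]>-.2); print("side walls",b.sum(),np.percentile(c[b,1],[3,97]).round(3) if b.any() else 0)
b=(P[:,2]>.05)&(P[:,2]<.062)&(c[:,0]<-.15)&(c[:,0]>-.21)&(abs(c[:,1])<.08); print("panel",b.sum(),np.percentile(c[b,0],[3,97]).round(3) if b.any() else 0)
print(delta([*ch(-.12,float(sys.argv[1])),-.019],-80.2))
E
python3 pl.py -.048 d1
```

```text
[ 0.6493 -0.1385  0.1132] 0.04009082177676624 [-0.5 -0.1 -0.3] [-0.1175 -0.0473]
floor []
0.55 [260.1, 264.3, 381.4, 372.8] [0.1496 0.1619 0.1631] [ 0.6546 -0.1388  0.1619] [-0.1187 -0.0525]
side walls 1048 [-0.079  0.079]
panel 660 [-0.207 -0.184]
twist -0.15 shift [ 0.0023 -0.0013  0.1329] (tool y now at -80.3, tilt [-0.001 -0.001 -1.   ])
```

View pics/d1.png

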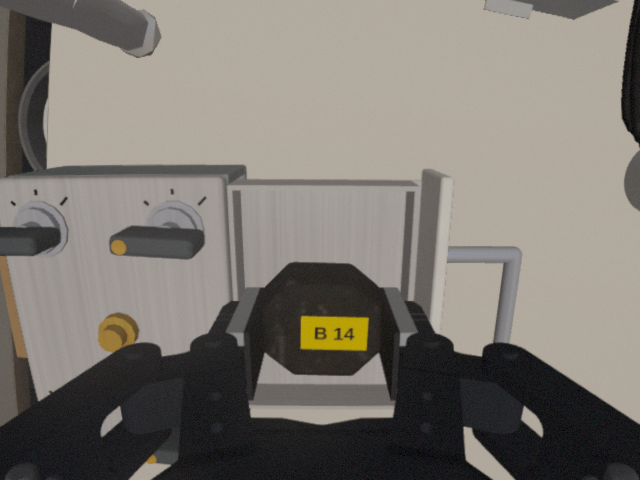

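Puck A (320,320) is held over the empty drawer. Lowering and releasing.

play_rows:
  steps: [-0.003, -0.001, 0.035, 0, 1, 0, 0, 0.04, 0, 1, 0, 0, 0.035, 0, 1, 0, 0, 0.015, 0, 1, 0, 0, 0.006, 0, 1, 0, 0, 0, 0, 1, 0, 0, 0, 0, -0.35, 0, 0, 0, 0, -0.35]

```text
t: 15.6
ee_pos: [0.6472, -0.1488, -0.0143]
ee_rot: [3.123, 0.257, 0.004]
wrist_force: [1.5, -17.4, 2.9]
grip_width: 0.0575
```

play_rows:
  steps: [0, 0, 0, 0, -0.35, 0, 0, -0.03, 0, -0.35, 0, 0, -0.04, 0, -0.35, 0, 0, -0.04, 0, -1, 0, 0, -0.025, 0, -1, 0, 0, 0, 0, -1, 0, 0, 0, 0, -1]

```text
t: 16.3
ee_pos: [0.6471, -0.1407, 0.1204]
ee_rot: [3.129, 0.266, 0.004]
wrist_force: [-0.5, -0.1, -1.0]
grip_width: 0.0849
```

```bash
python3 pl.py 0 d2; python3 - <<'E'
from h2 import *
print(delta([.413,-.355,.12],-42.2))
E
```

```text
[ 0.6471 -0.1407  0.1204] 0.08493171247511401 [-0.5 -0.1 -1. ] [-0.1193 -0.0448]
floor [(0.85, array([-0.1201,  0.0006]))]
0.55 [294.5, 202.9, 355.6, 256.3] [0.0176 0.028  0.0293] [ 0.6481 -0.1446  0.028 ] [-0.1233 -0.0452]
side walls 1310 [-0.079  0.079]
panel 1023 [-0.205 -0.184]
twist -0.03 shift [-0.0434  0.0016  0.1366] (tool y now at -80.2, tilt [-0.002  0.    -1.   ])
twist -38.03 shift [-0.3155 -0.028  -0.0021] (tool y now at -80.2, tilt [-0.002  0.    -1.   ])
```

play_rows:
  steps: [0, 0, 0, -8, -1, 0, 0, 0, -8, -1, 0, 0, 0, -8, -1, 0, 0, 0, -8, -1, 0, 0, 0, -6, -1, -0.045, -0.004, 0, 0, -1, -0.045, -0.004, 0, 0, -1, -0.045, -0.004, 0, 0, -1]

```text
t: 17.25
ee_pos: [0.5449, -0.2325, 0.1172]
ee_rot: [-2.87, -1.273, 0.002]
wrist_force: [-0.1, -1.7, -0.4]
grip_width: 0.0854
```

play_rows:
  steps: [-0.045, -0.004, 0, 0, -1, -0.045, -0.004, 0, 0, -1, -0.045, -0.004, 0, 0, -1, -0.045, -0.004, 0, 0, -1, 0, 0, 0, 0, -1, 0, 0, 0, 0, -1]

```text
t: 17.85
ee_pos: [0.4128, -0.3549, 0.1178]
ee_rot: [-2.873, -1.268, 0.001]
wrist_force: [1.8, 0.4, -0.2]
grip_width: 0.0855
```

```bash
python3 pk.py -.036 p2 | cut -c1-150
```

```text
[ 0.4141 -0.3538  0.1179] -42.2
0.8 [293.0, 194.4, 344.9, 256.9] 2627 [ 411.1 -354.4] [40.9 34.7] 48.4 label ((412.7733154296875, -352.22857666015625), (22.12733268737793, 12.1131849
  yaw 48.4 twist -90.54 shift [ 0.0018 -0.0034  0.154 ] (tool y now at -42.1, tilt [-0.     0.001 -1.   ])
  yaw 138.4 twist 179.46 shift [0.0034 0.0018 0.154 ] (tool y now at -42.1, tilt [-0.     0.001 -1.   ])
  yaw -131.6 twist 89.46 shift [-0.0018  0.0034  0.154 ] (tool y now at -42.1, tilt [-0.     0.001 -1.   ])
  yaw -41.6 twist -0.54 shift [-0.0034 -0.0018  0.154 ] (tool y now at -42.1, tilt [-0.     0.001 -1.   ])
0.62 [88.9, 1.4, 163.1, 66.6] 3257 [ 405.9 -180.3] [35.7 41.5] 55.3 label ((408.31219482421875, -180.64822387695312), (12.542677879333496, 22.57775878
  yaw 145.3 twist 172.62 shift [-0.1369  0.1057  0.1542] (tool y now at -42.1, tilt [-0.     0.001 -1.   ])
  yaw 235.3 twist 82.62 shift [-0.1057 -0.1369  0.1542] (tool y now at -42.1, tilt [-0.     0.001 -1.   ])
  yaw -34.7 twist -7.38 shift [ 0.1369 -0.1057  0.1542] (tool y now at -42.1, tilt [-0.     0.001 -1.   ])
  yaw 55.3 twist -97.38 shift [0.1057 0.1369 0.1542] (tool y now at -42.1, tilt [-0.     0.001 -1.   ])
```

play_rows:
  steps: [-0.0034, -0.0018, 0.04, -0.5, -1, 0, 0, 0.04, 0, -1, 0, 0, 0.04, 0, -1, 0, 0, 0.023, 0, -1, 0, 0, 0.011, 0, -1, 0, 0, 0, 0, 1, 0, 0, 0, 0, 1, 0, 0, 0, 0, 1]

```text
t: 18.75
ee_pos: [0.4115, -0.3562, -0.0339]
ee_rot: [2.865, 1.285, 0.001]
wrist_force: [-10.5, 10.3, 45.4]
grip_width: 0.0441
```

play_rows:
  steps: [0, 0, 0, 0, 1, 0, 0, 0, 0, 1, 0, 0, 0, 0, 1, 0, 0, -0.04, 0, 1, 0, 0, -0.04, 0, 1, 0, 0, -0.04, 0, 1, 0, 0, -0.03, 0, 1, 0, 0, 0, 0, 1]

```text
t: 19.55
ee_pos: [0.4132, -0.3578, 0.1207]
ee_rot: [2.859, 1.281, 0.006]
wrist_force: [0.3, -0.7, -0.7]
grip_width: 0.0353
```

play_rows:
  steps: [0, 0, 0, 7.7, 1, 0, 0, 0, 7.7, 1, 0, 0, 0, 7.7, 1, 0, 0, 0, 7.7, 1, 0, 0, 0, 7.7, 1, 0.037, -0.028, 0, 0, 1, 0.037, -0.028, 0, 0, 1, 0.037, -0.028, 0, 0, 1]

```text
t: 20.35
ee_pos: [0.5065, -0.2531, 0.1152]
ee_rot: [3.129, 0.266, 0.002]
wrist_force: [1.6, -0.8, -1.2]
grip_width: 0.0356
```

play_rows:
  steps: [0.037, -0.028, 0, 0, 1, 0.037, -0.028, 0, 0, 1, 0.037, -0.028, 0, 0, 1, 0, 0, 0, 0, 1, 0, 0, 0, 0, 1]

```text
t: 20.85
ee_pos: [0.6012, -0.1509, 0.1145]
ee_rot: [-3.129, -0.272, -0.0]
wrist_force: [0.2, -0.5, -1.6]
grip_width: 0.0349
```

```bash
python3 pl.py 0 d3
```

```text
[ 0.6012 -0.1509  0.1145] 0.03490718238842568 [ 0.2 -0.5 -1.6] [-0.1215  0.0021]
floor [(0.87, array([-0.1206,  0.0003]))]
0.89 [286.1, 130.5, 354.8, 188.9] [0.0245 0.0281 0.0294] [ 0.6465 -0.1447  0.0281] [-0.1231 -0.0436]
0.82 [270.9, 258.3, 377.6, 381.1] [0.1516 0.163  0.1641] [ 0.6063 -0.1512  0.163 ] [-0.1227 -0.0029]
side walls 931 [-0.078  0.041]
panel 1160 [-0.207 -0.184]
twist -0.12 shift [ 0.004  -0.0044  0.1336] (tool y now at -80.3, tilt [-0.    -0.001 -1.   ])
```

play_rows:
  steps: [-0.007, -0.002, 0.035, 0, 1, 0, 0, 0.04, 0, 1, 0, 0, 0.035, 0, 1, 0, 0, 0.015, 0, 1, 0, 0, 0.006, 0, 1, 0, 0, 0, 0, 1, 0, 0, 0, 0, -0.1, 0, 0, 0, 0, -0.1]

```text
t: 21.8
ee_pos: [0.5949, -0.1527, -0.0144]
ee_rot: [3.129, 0.267, 0.005]
wrist_force: [1.1, -2.3, 3.0]
grip_width: 0.0471
```

play_rows:
  steps: [0, 0, 0, 0, -0.1, 0, 0, -0.03, 0, -0.1, 0, 0, -0.04, 0, -0.3, 0, 0, -0.04, 0, -1, 0, 0, -0.025, 0, -1, 0, 0, 0, 0, -1, 0, 0, 0, 0, -1]

```text
t: 22.5
ee_pos: [0.5936, -0.1513, 0.1192]
ee_rot: [3.13, 0.269, 0.002]
wrist_force: [-0.2, 0.1, -0.8]
grip_width: 0.0855
```

```bash
python3 pl.py 0 d4; python3 - <<'E'
from h2 import *
print(delta([.4055,-.177,.12],-34.7))
f=manip.grab_frame("top"); print([(d["score"],at_z(f,d["xy"],0)[0]) for d in manip.tip_of(f,"puck_0")[:4]])
E
```

```text
[ 0.5936 -0.1513  0.1192] 0.08552161850415155 [-0.2  0.1 -0.8] [-0.1206  0.0097]
floor []
0.75 [298.7, 194.9, 351.6, 256.6] [0.019  0.028  0.0293] [ 0.5973 -0.153   0.028 ] [-0.1229  0.0063]
0.74 [289.6, 118.6, 356.3, 174.8] [0.0209 0.0281 0.0294] [ 0.6461 -0.1448  0.0281] [-0.1231 -0.0432]
0.45 [305.1, 418.5, 331.5, 424.0] [-0.0006  0.0022  0.0063] [ 0.4263 -0.178   0.0022] [-0.1185  0.1791]
side walls 1381 [-0.078  0.079]
panel 1261 [-0.207 -0.184]
twist 0.01 shift [ 0.0111 -0.0003  0.1361] (tool y now at -80.2, tilt [-0.002  0.001 -1.   ])
twist -45.49 shift [-0.1276 -0.1391 -0.0024] (tool y now at -80.2, tilt [-0.002  0.001 -1.   ])
[(0.84, array([ 0.39952812, -0.17920328,  0.        ]))]
```

play_rows:
  steps: [0, 0, 0, -7.6, -1, 0, 0, 0, -7.6, -1, 0, 0, 0, -7.6, -1, 0, 0, 0, -7.6, -1, 0, 0, 0, -7.6, -1, 0, 0, 0, -7.5, -1, -0.032, -0.035, 0, 0, -1, -0.032, -0.035, 0, 0, -1]

```text
t: 23.55
ee_pos: [0.4982, -0.1636, 0.1169]
ee_rot: [-2.779, -1.458, 0.001]
wrist_force: [-1.3, -0.5, 2.1]
grip_width: 0.0854
```

play_rows:
  steps: [-0.032, -0.035, 0, 0, -1, -0.032, -0.034, 0, 0, -1, 0, 0, 0, 0, -1, 0, 0, 0, 0, -1]

```text
t: 23.95
ee_pos: [0.4055, -0.1782, 0.1185]
ee_rot: [2.784, 1.455, -0.0]
wrist_force: [0.3, 0.3, -0.3]
grip_width: 0.0856
```

```bash
python3 pk.py -.033 p3 | cut -c1-150
```

```text
[ 0.4067 -0.1778  0.1187] -34.7Traceback (most recent call last):
  File "pk.py", line 11, in <module>
    ly=at_z(f,np.c_[u,v][y],.017)[:,:2]; lr=cv2.minAreaRect(ly.astype(np.float32)*1000) if y.sum()>20 else None
       ~~~~^^^^^^^^^^^^^^^^^^^^^^
  File "h.py", line 11, in at_z
    E=np.array(f["extrinsics"]); d=ray(f,uv)@E[:3,:3].T; o=E[:3,3]
                                   ~~~^^^^^^
  File "h.py", line 8, in ray
    p=cv2.undistortPoints(np.array(uv,float).reshape(-1,1,2),K(f),np.array(f["dist"],float)).reshape(-1,2)
      ~~~~~~~~~~~~~~~~~~~^^^^^^^^^^^^^^^^^^^^^^^^^^^^^^^^^^^^^^^^^^^^^^^^^^^^^^^^^^^^^^^^^^^
cv2.error: OpenCV(4.12.0) /io/opencv/modules/calib3d/src/undistort.dispatch.cpp:347: error: (-215:Assertion failed) CV_IS_MAT(_src) && CV_IS_MAT(_dst) && (_src->rows == 1 || _src->cols == 1) && (_dst->rows == 1 || _dst->cols == 1) && _src->cols + _src->rows - 1 == _dst->rows + _dst->cols - 1 && (CV_MAT_TYPE(_src->type) == CV_32FC2 || CV_MAT_TYPE(_src->type) == CV_64FC2) && (CV_MAT_TYPE(_dst->type) == CV_32FC2 || CV_MAT_TYPE(_dst->type) == CV_64FC2) in function 'cvUndistortPointsInternal'
```

```bash
sed -i 's/^    px=.*$//; s/^    ly=.*$/    lr=0/' pk.py; python3 pk.py -.033 p3 | cut -c1-150
```

```text
[ 0.4074 -0.1773  0.1186] -34.6
0.71 [582.3, 2.9, 623.8, 9.6] 223 [ 634.3 -161.9] [ 6.1 27.7] 52.6 label 0 | 44-axis 142.6
  yaw 142.6 twist -177.28 shift [-0.1498 -0.1712  0.1515] (tool y now at -34.6, tilt [ 0.     0.001 -1.   ])
  yaw 232.6 twist 92.72 shift [ 0.1712 -0.1498  0.1515] (tool y now at -34.6, tilt [ 0.     0.001 -1.   ])
  yaw -37.4 twist 2.72 shift [0.1498 0.1712 0.1515] (tool y now at -34.6, tilt [ 0.     0.001 -1.   ])
  yaw 52.6 twist -87.28 shift [-0.1712  0.1498  0.1515] (tool y now at -34.6, tilt [ 0.     0.001 -1.   ])
0.69 [509.6, 2.2, 583.1, 65.6] 575 [ 593.7 -155.8] [38.9 49.7] 57.3 label 0 | 44-axis 147.3
  yaw 147.3 twist 178.05 shift [-0.1185 -0.1453  0.1515] (tool y now at -34.6, tilt [ 0.     0.001 -1.   ])
  yaw 237.3 twist 88.05 shift [ 0.1453 -0.1185  0.1515] (tool y now at -34.6, tilt [ 0.     0.001 -1.   ])
  yaw -32.7 twist -1.95 shift [0.1185 0.1453 0.1515] (tool y now at -34.6, tilt [ 0.     0.001 -1.   ])
  yaw 57.3 twist -91.95 shift [-0.1453  0.1185  0.1515] (tool y now at -34.6, tilt [ 0.     0.001 -1.   ])
0.56 [287.4, 192.3, 347.0, 249.6] 2636 [ 405.8 -176.9] [35.5 39.9] 56.3 label 0 | 44-axis 146.3
  yaw 146.3 twist 179.12 shift [0.0008 0.0014 0.1514] (tool y now at -34.6, tilt [ 0.     0.001 -1.   ])
  yaw 236.3 twist 89.12 shift [-0.0014  0.0008  0.1514] (tool y now at -34.6, tilt [ 0.     0.001 -1.   ])
  yaw -33.7 twist -0.88 shift [-0.0008 -0.0014  0.1514] (tool y now at -34.6, tilt [ 0.     0.001 -1.   ])
  yaw 56.3 twist -90.88 shift [ 0.0014 -0.0008  0.1514] (tool y now at -34.6, tilt [ 0.     0.001 -1.   ])
```

play_rows:
  steps: [-0.0008, -0.0014, 0.04, -0.9, -1, 0, 0, 0.04, 0, -1, 0, 0, 0.04, 0, -1, 0, 0, 0.022, 0, -1, 0, 0, 0.009, 0, -1, 0, 0, 0, 0, 1, 0, 0, 0, 0, 1, 0, 0, 0, 0, 1]

```text
t: 24.95
ee_pos: [0.4058, -0.178, -0.0312]
ee_rot: [2.77, 1.479, 0.002]
wrist_force: [-0.4, 0.2, 0.4]
grip_width: 0.0439
```

play_rows:
  steps: [0, 0, 0, 0, 1, 0, 0, 0, 0, 1, 0, 0, 0, 0, 1, 0, 0, -0.04, 0, 1, 0, 0, -0.04, 0, 1, 0, 0, -0.04, 0, 1, 0, 0, -0.03, 0, 1, 0, 0, 0, 0, 1]

```text
t: 25.75
ee_pos: [0.4075, -0.1788, 0.1227]
ee_rot: [2.765, 1.476, 0.007]
wrist_force: [0.0, -0.3, -0.7]
grip_width: 0.0396
```

play_rows:
  steps: [0, 0, 0, 7.8, 1, 0, 0, 0, 7.8, 1, 0, 0, 0, 7.8, 1, 0, 0, 0, 7.8, 1, 0, 0, 0, 7.8, 1, 0, 0, 0, 7.5, 1]

```text
t: 26.35
ee_pos: [0.4044, -0.1775, 0.1174]
ee_rot: [3.131, 0.257, 0.0]
wrist_force: [0.3, 0.1, -1.7]
grip_width: 0.0394
```

play_rows:
  steps: [0.036, 0.002, 0, 0, 1, 0.036, 0.002, 0, 0, 1, 0.036, 0.002, 0, 0, 1, 0.036, 0.001, 0, 0, 1, 0, 0, 0, 0, 1, 0, 0, 0, 0, 1]

```text
t: 26.95
ee_pos: [0.5477, -0.1596, 0.1169]
ee_rot: [-3.129, -0.267, 0.001]
wrist_force: [-0.3, 0.4, -0.8]
grip_width: 0.0396
```

```bash
python3 pl.py .055 d5
```

```text
[ 0.5477 -0.1596  0.1169] 0.0396363413487242 [-0.3  0.4 -0.8] [-0.121   0.0563]
floor []
0.76 [286.6, 39.4, 355.6, 102.6] [0.0235 0.0281 0.0295] [ 0.6441 -0.1449  0.0281] [-0.1229 -0.0412]
0.7 [261.9, 261.2, 380.2, 371.5] [0.152  0.1634 0.1646] [ 0.553  -0.16    0.1634] [-0.1222  0.0512]
0.7 [296.8, 124.1, 352.7, 189.3] [0.0261 0.0282 0.0294] [ 0.5956 -0.1532  0.0282] [-0.1229  0.008 ]
side walls 1532 [-0.078  0.079]
panel 1396 [-0.207 -0.184]
twist -0.15 shift [ 0.0025 -0.002   0.1365] (tool y now at -80.3, tilt [-0.001 -0.001 -1.   ])
```

play_rows:
  steps: [-0.001, -0.002, 0.035, 0, 1, 0, 0, 0.04, 0, 1, 0, 0, 0.035, 0, 1, 0, 0, 0.015, 0, 1, 0, 0, 0.007, 0, 1, 0, 0, 0, 0, 1, 0, 0, 0, 0, -0.2, 0, 0, 0, 0, -0.2]

```text
t: 27.9
ee_pos: [0.5469, -0.1627, -0.0128]
ee_rot: [3.126, 0.259, 0.004]
wrist_force: [1.5, -10.3, 4.7]
grip_width: 0.051
```

play_rows:
  steps: [0, 0, 0, 0, -0.2, 0, 0, -0.03, 0, -0.2, 0, 0, -0.04, 0, -0.3, 0, 0, -0.04, 0, 0, 0, 0, -0.025, 0, 0, 0, 0, 0, 0, 0, 0, 0, 0, 0, 0]

```text
t: 28.6
ee_pos: [0.5461, -0.1591, 0.1212]
ee_rot: [3.129, 0.264, 0.002]
wrist_force: [-0.5, -0.8, -0.2]
grip_width: 0.0429
```

```bash
python3 pl.py 0 d6; python3 - <<'E'
from h2 import *
print(delta([*ch(-.285,0),.12],-80.2))
f=manip.grab_frame("top"); print([(d["score"],at_z(f,d["xy"],0)[0],toch(at_z(f,d["xy"],0.02)[0])) for d in manip.tip_of(f,"puck_0")[:4]])
E
```

```text
[ 0.5461 -0.1591  0.1212] 0.042946997771365875 [-0.5 -0.8 -0.2] [-0.1202  0.0578]
floor []
0.76 [295.7, 120.8, 354.5, 183.1] [0.0251 0.0281 0.0294] [ 0.5955 -0.1532  0.0281] [-0.1228  0.0081]
0.65 [287.8, 39.5, 355.3, 100.5] [0.0244 0.0281 0.0295] [ 0.6439 -0.1448  0.0281] [-0.1228 -0.041 ]
0.57 [294.7, 194.3, 358.5, 258.9] [0.0276 0.0346 0.0404] [ 0.5506 -0.1627  0.0346] [-0.1245  0.054 ]
side walls 2301 [-0.078  0.079]
panel 1349 [-0.207 -0.184]
twist -0.13 shift [0.0587 0.0006 0.1383] (tool y now at -80.3, tilt [-0.002  0.    -1.   ])
twist -0.13 shift [ 0.0585  0.1655 -0.0008] (tool y now at -80.3, tilt [-0.002  0.    -1.   ])
[]
```

View pics/d6.png

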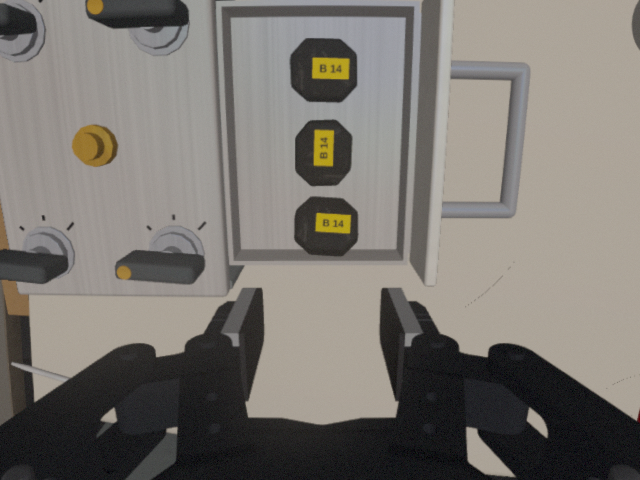

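All three pucks are in the drawer at (323,70), (323,152) and (326,225), but the third looks tilted. I'll fit its plane.

```bash
cat > tilt.py <<'E'
from h2 import *
f=manip.grab_frame("wrist")
for d in manip.outline_of(f,"puck_0")[:3]:
    v,u=np.nonzero(cv2.erode(d["region"].astype(np.uint8),np.ones((5,5)))); P=by_depth(f,np.c_[u,v]); P=P[P[:,2]>.022]; c=toch(P)
    A=np.c_[c-c.mean(0),np.ones(len(c))]; s=np.linalg.lstsq(A,P[:,2],rcond=None)[0]
    print(round(d["score"],2),"centre",c.mean(0).round(4),"range",np.percentile(c,[1,99],0).round(4).tolist(),"slope x,y deg",np.degrees(np.arctan(s[:2])).round(1),"z",s[2].round(4))
E
python3 tilt.py
```

```text
0.96 centre [-0.1245  0.0536] range [[-0.1427, 0.038], [-0.1064, 0.0713]] slope x,y deg [  1.9 -26.5] z 0.0363
0.8 centre [-0.1228  0.0081] range [[-0.1387, -0.0098], [-0.1067, 0.0266]] slope x,y deg [ 0.5 -3.4] z 0.0286
0.55 centre [-0.123  -0.0412] range [[-0.1415, -0.0579], [-0.1044, -0.0248]] slope x,y deg [ 1.1 13. ] z 0.0288
```

Puck C leans against puck B with its inner side high. I'll press that inner side down gently with shut fingers.

play_rows:
  steps: [0.013, 0.004, 0, 0, 1, 0, 0, 0.03, 0, 1, 0, 0, 0.03, 0, 1, 0, 0, 0.02, 0, 1, 0, 0, 0.02, 0, 1, 0, 0, 0.012, 0, 1, 0, 0, 0.007, 0, 1, 0, 0, 0.006, 0, 1]

```text
t: 29.75
ee_pos: [0.5633, -0.161, -0.0005]
ee_rot: [3.128, 0.265, 0.008]
wrist_force: [-6.4, 0.7, 54.2]
grip_width: 0.0003
```

play_rows:
  steps: [0, 0, 0.003, 0, 1, 0, 0, 0, 0, 1]

```text
t: 29.95
ee_pos: [0.5653, -0.1617, -0.001]
ee_rot: [3.125, 0.264, 0.014]
wrist_force: [-6.2, -0.4, 43.1]
grip_width: 0.0001
```

play_rows:
  steps: [0, 0, -0.03, 0, 1, 0, 0, -0.04, 0, 1, 0, 0, -0.04, 0, 0, 0, 0, -0.02, 0, 0, -0.013, 0, 0, 0, 0, 0, 0, 0, 0, 0]

```text
t: 30.55
ee_pos: [0.546, -0.1631, 0.1228]
ee_rot: [3.13, 0.264, -0.0]
wrist_force: [-0.3, -0.1, -0.7]
grip_width: 0.0431
```

```bash
python3 pl.py 0 d7;python3 tilt.py
```

```text
[ 0.546  -0.1631  0.1228] 0.04305746769227599 [-0.3 -0.1 -0.7] [-0.1241  0.0586]
floor []
0.92 [283.3, 37.0, 352.4, 98.3] [0.0236 0.0282 0.0295] [ 0.6442 -0.1468  0.0282] [-0.1248 -0.041 ]
0.91 [293.3, 120.7, 350.1, 184.1] [0.0254 0.0281 0.0294] [ 0.5958 -0.155   0.0281] [-0.1247  0.0081]
0.78 [292.0, 192.1, 355.6, 253.2] [0.0147 0.028  0.0293] [ 0.5506 -0.1649  0.028 ] [-0.1267  0.0543]
side walls 1556 [-0.078  0.079]
panel 1303 [-0.207 -0.186]
twist -0.13 shift [ 0.0583 -0.0034  0.1404] (tool y now at -80.3, tilt [-0.001  0.    -1.   ])
0.69 centre [-0.1246 -0.0412] range [[-0.1428, -0.0578], [-0.106, -0.0246]] slope x,y deg [-0.  14.8] z 0.0289
0.56 centre [-0.1268  0.0547] range [[-0.1448, 0.0392], [-0.1088, 0.0722]] slope x,y deg [ -0.4 -41.7] z 0.0296
0.56 centre [-0.1247  0.008 ] range [[-0.1409, -0.01], [-0.1087, 0.0268]] slope x,y deg [  0.5 -14. ] z 0.0298
```

All flat now. Next I'll go in front of the handle with shut fingers.

play_rows:
  steps: [0.0145, 0.038, 0, 0, 1, 0.0145, 0.038, 0, 0, 1, 0.0145, 0.038, 0, 0, 1, 0.0145, 0.038, 0, 0, 1, 0, 0, 0.045, 0, 1, 0, 0, 0.045, 0, 1, 0, 0, 0.035, 0, 1, 0, 0, 0, 0, 1]

```text
t: 31.6
ee_pos: [0.6257, -0.3006, -0.0093]
ee_rot: [-3.125, -0.266, 0.014]
wrist_force: [-1.0, 0.3, -0.4]
grip_width: 0.0002
```

play_rows:
  steps: [0, -0.01, 0, 0, 1, 0, -0.01, 0, 0, 1, 0, -0.012, 0, 0, 1, 0, -0.014, 0, 0, 1, 0, -0.014, 0, 0, 1, 0, -0.014, 0, 0, 1, 0, -0.014, 0, 0, 1, 0, -0.014, 0, 0, 1]

```text
t: 32.4
ee_pos: [0.6125, -0.2006, -0.0023]
ee_rot: [3.13, 0.266, 0.0]
wrist_force: [0.8, -3.7, 2.3]
grip_width: -0.0002
```

play_rows:
  steps: [0, -0.01, 0, 0, 1, 0, -0.01, 0, 0, 1, 0, -0.01, 0, 0, 1, 0, -0.005, 0, 0, 1, 0, 0, 0, 0, 1]

```text
t: 32.9
ee_pos: [0.6064, -0.166, -0.0027]
ee_rot: [-3.129, -0.267, 0.001]
wrist_force: [0.2, 0.4, 0.3]
grip_width: -0.0003
```

```bash
cat > hm.py <<'E'
from h2 import *
p,M,o=tool(); print(p,toch(p).round(4),o["wrist_force"].round(1),np.round(o["joints"],2))
for n in("top","scene","wrist"):
  f=manip.grab_frame(n); v,u=np.mgrid[0:480,0:640]; P=by_depth(f,np.c_[u.ravel(),v.ravel()]); c=toch(P)
  b=(P[:,2]>.046)&(P[:,2]<.062)&(c[:,0]<-.068)&(c[:,0]>-.2)&(abs(c[:,1])<.08)&(abs(c[:,1])>.05); print(n,"panel",b.sum(),np.percentile(c[b,0],[5,50,95]).round(4) if b.any() else 0)
  print("handle",[(a["score"],toch(at_z(f,a["xy"],.05)[0]).round(4)) for a in manip.tip_of(f,"drawer_handle")[:1]])
save(f,"hm.png")
E
python3 hm.py
```

```text
[ 0.60636791 -0.16600745 -0.00274488] [-0.1373 -0.0004] [0.2 0.4 0.3] [ 0.59  0.52 -0.5   1.7   0.29  1.   -1.42]
top panel 0 0
handle []
scene panel 12 [-0.075  -0.0741 -0.073 ]
handle [(0.88, array([-0.1194, -0.0008]))]
wrist panel 4600 [-0.0774 -0.0758 -0.0705]
handle [(0.9, array([-0.1196,  0.0004]))]
```

play_rows:
  steps: [0, -0.006, 0, 0, 1, 0, -0.004, 0, 0, 1, 0, -0.003, 0, 0, 1, 0, -0.002, 0, 0, 1, 0, 0, 0, 0, 1]

```text
t: 33.7
ee_pos: [0.6056, -0.1631, -0.0022]
ee_rot: [3.121, 0.253, 0.006]
wrist_force: [11.0, -27.4, -11.5]
grip_width: -0.0003
```

```bash
python3 hm.py
```

```text
[ 0.60559294 -0.1631067  -0.00222726] [-1.343e-01 -1.000e-04] [ 11.  -27.4 -11.5] [ 0.58  0.51 -0.5   1.71  0.3   0.99 -1.44]
top panel 0 0
handle [(0.29, array([-0.034 , -0.0747]))]
scene panel 0 0
handle [(0.59, array([-0.1144, -0.0026]))]
wrist panel 4429 [-0.0754 -0.0738 -0.0687]
handle []
```

The drawer is against its home stop. I'll back off, lift and twist for the screws.

play_rows:
  steps: [0, 0.02, 0, 0, 1, 0, 0.012, 0, 0, 1, 0, 0, -0.045, 0, 1, 0, 0, -0.045, 0, 1, 0, 0, -0.04, 0, 0.2, 0, 0, 0, -8.5, 0.2, 0, 0, 0, -8.5, 0.2, 0, 0, 0, -8.5, 0.2]

```text
t: 34.8
ee_pos: [0.6097, -0.1834, 0.1279]
ee_rot: [-2.991, -0.96, -0.001]
wrist_force: [-0.2, -0.5, -0.5]
grip_width: 0.0345
```

play_rows:
  steps: [0, 0, 0, -8.5, 0.2, 0, 0, 0, -8.5, 0.2, 0, 0, 0, -8.5, 0.2, 0, 0, 0, -8.5, 0.2, 0, 0, 0, -8.5, 0.2, 0, 0, 0, -8.5, 0.2, 0, 0, 0, -8.5, 0.2, 0, 0, 0, 0, 0.2]

```text
t: 35.6
ee_pos: [0.6095, -0.1835, 0.1273]
ee_rot: [-2.125, -2.313, -0.001]
wrist_force: [-0.3, -0.0, -0.5]
grip_width: 0.0347
```

```bash
cat > sc.py <<'E'
from h2 import *
import sys
f=manip.grab_frame("top"); g=manip.grab_frame("scene"); ang={}
for n,f in(("top",f),("scene",g)):
  v,u=np.mgrid[0:480,0:640]; P=by_depth(f,np.c_[u.ravel(),v.ravel()]); px=f["pixels"].reshape(-1,3).astype(int)
  for k,s in SC.items():
    b=(np.hypot(*(P[:,:2]-s).T)<.027)&(P[:,2]>.088)&(P[:,2]<.114); q=P[b,:2]
    if b.sum()<20: print(n,k,"few",b.sum()); continue
    w,V=np.linalg.eigh(np.cov(q.T)); a=np.degrees(np.arctan2(V[1,1],V[0,1]))
    print(n,k,b.sum(),"mean off mm",((q.mean(0)-s)*1000).round(1),"bar deg",round(a%180,1),"turn rad",round(np.radians((99.8-a)%180),2))
h=np.percentile
p,M,o=tool(); print(p.round(4),"tooly",np.degrees(np.arctan2(M[1,1],M[0,1])).round(1),"q",o["joints"].round(2),o["wrist_force"].round(1))
if len(sys.argv)>1: print(delta([*SC[sys.argv[1]],.049],float(sys.argv[2])))
E
python3 sc.py front_left 5
```

```text
top front_left 35 mean off mm [-2.3 13.5] bar deg 161.5 turn rad 2.06
top front_right 93 mean off mm [-3.4  6. ] bar deg 99.5 turn rad 0.0
top back_left 138 mean off mm [-1.  -2.1] bar deg 93.7 turn rad 0.11
top back_right 156 mean off mm [-2.1 -2.1] bar deg 99.4 turn rad 0.01
scene front_left 214 mean off mm [-1.8  3.5] bar deg 94.0 turn rad 0.1
scene front_right 221 mean off mm [-2.1  2.9] bar deg 97.5 turn rad 0.04
scene back_left 244 mean off mm [-1.5  3.3] bar deg 92.4 turn rad 0.13
scene back_right 253 mean off mm [-3.   2.2] bar deg 97.7 turn rad 0.04
[ 0.6096 -0.1837  0.1274] tooly 4.5 q [ 0.82  0.47 -0.8   1.56  0.34  1.26  0.05] [ 0.2 -0.2  0.5]
twist -0.54 shift [ 0.1117 -0.0702  0.0785] (tool y now at 4.5, tilt [-0.     0.001 -1.   ])
```

play_rows:
  steps: [0.036, -0.024, 0, 0, 0.2, 0.036, -0.024, 0, 0, 0.2, 0.04, -0.024, 0, 0, 0.2, 0, 0, 0, 0, 0.2, 0, 0, 0.03, 0, 0.2, 0, 0, 0.03, 0, 0.2, 0, 0, 0.018, 0, 0.2, 0, 0, 0, 0, 0.2]

```text
t: 36.5
ee_pos: [0.5269, -0.0782, 0.0473]
ee_rot: [-2.13, -2.305, 0.003]
wrist_force: [0.1, 0.8, 0.8]
grip_width: 0.0341
```

```bash
python3 - <<'E'
from h2 import *
p,M,o=tool(); print(p.round(4),o["wrist_force"].round(1),delta([*SC["front_left"],.049],5))
f=manip.grab_frame("wrist"); save(f,"s1.png")
E
```

```text
[ 0.5269 -0.0782  0.0473] [0.1 0.8 0.8] twist -0.48 shift [-0.0005  0.003  -0.0017] (tool y now at 4.5, tilt [-0.004  0.001 -1.   ])
```

View pics/s1.png

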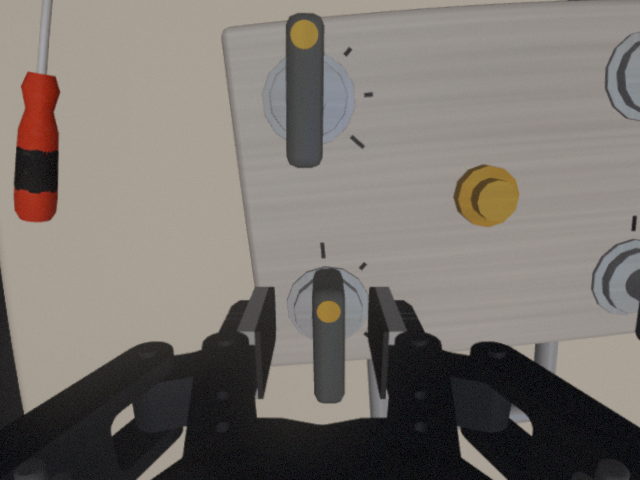

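The bar (328,330) lies between the pads (262 and 380), slightly right of centre. I'll nudge, close and turn 41°.

play_rows:
  steps: [0, 0.0025, -0.001, 0, 1, 0, 0, 0, 0, 1, 0, 0, 0, 0, 1, 0, 0, 0, 0, 1]

```text
t: 36.95
ee_pos: [0.5295, -0.0785, 0.0517]
ee_rot: [-2.129, -2.308, 0.005]
wrist_force: [-13.5, -0.4, 10.9]
grip_width: 0.0089
```

play_rows:
  steps: [0, 0, 0, 8, 1, 0, 0, 0, 8, 1, 0, 0, 0, 8, 1, 0, 0, 0, 8, 1, 0, 0, 0, 8, 1, 0, 0, 0, 3, 1, 0, 0, 0, 0, 1]

```text
t: 37.65
ee_pos: [0.5301, -0.0786, 0.0517]
ee_rot: [2.829, 1.365, -0.004]
wrist_force: [-10.0, -0.9, 7.8]
grip_width: 0.0091
```

```bash
python3 sc.py front_left -38
```

```text
top front_left few 7
top front_right 20 mean off mm [  1.1 -17.9] bar deg 5.5 turn rad 1.65
top back_left few 0
top back_right few 0
scene front_left 121 mean off mm [ 3.3 13.5] bar deg 179.8 turn rad 1.75
scene front_right 219 mean off mm [-2.2  3. ] bar deg 97.7 turn rad 0.04
scene back_left 245 mean off mm [-1.6  3.3] bar deg 92.2 turn rad 0.13
scene back_right 253 mean off mm [-3.   2.1] bar deg 97.8 turn rad 0.04
[ 0.5301 -0.0786  0.0517] tooly -38.4 q [ 0.69  0.32 -0.72  1.88  0.25  1.03 -0.8 ] [-10.6  -0.8   7.3]
twist -0.39 shift [ 0.     -0.0002  0.0027] (tool y now at -38.4, tilt [-0.002 -0.001 -1.   ])
```

Turned to about 0.84 rad. Next: release, lift, go to back right, descend and close.

play_rows:
  steps: [0, 0, 0, 0, 0.2, 0, 0, 0, 0, 0.2, 0, 0, -0.021, 0, 0.2, 0, 0, -0.021, 0, 0.2, 0, 0, 0, -7.7, 0.2, 0, 0, 0, -7.7, 0.2, 0, 0, 0, -7.7, 0.2, 0, 0, 0, -7.7, 0.2]

```text
t: 38.55
ee_pos: [0.532, -0.0782, 0.0933]
ee_rot: [2.356, 2.077, 0.002]
wrist_force: [1.0, 0.1, 0.0]
grip_width: 0.0345
```

play_rows:
  steps: [0, 0, 0, -7.7, 0.2, 0, 0, 0, -7.7, 0.2, 0.02, 0.0293, 0, 0, 0.2, 0.02, 0.0293, 0, 0, 0.2, 0.02, 0.0293, 0, 0, 0.2, 0.02, 0.0293, 0, 0, 0.2, 0, 0, 0, 0, 0.2, 0, 0, 0, 0, 0.2]

```text
t: 39.35
ee_pos: [0.6369, 0.0182, 0.0927]
ee_rot: [-2.062, -2.37, -0.002]
wrist_force: [0.2, 0.5, -0.4]
grip_width: 0.0343
```

```bash
python3 sc.py back_right 8
```

```text
top front_left 119 mean off mm [-1.2 -1.3] bar deg 51.9 turn rad 0.84
top front_right 151 mean off mm [-2.1 -1.4] bar deg 100.3 turn rad 3.13
top back_left 125 mean off mm [-1.  -3.4] bar deg 92.7 turn rad 0.12
top back_right 87 mean off mm [ -0.6 -10.6] bar deg 99.8 turn rad 3.14
scene front_left 273 mean off mm [-1.3  2.6] bar deg 50.6 turn rad 0.86
scene front_right 46 mean off mm [  1.7 -11.5] bar deg 82.5 turn rad 0.3
scene back_left 244 mean off mm [-1.6  3.3] bar deg 92.6 turn rad 0.13
scene back_right 170 mean off mm [-3.9  8.9] bar deg 96.3 turn rad 0.06
[0.6361 0.0162 0.0927] tooly 7.8 q [ 0.52  0.51 -0.83  1.59  0.4   1.21 -0.24] [ 0.1 -1.4  0.3]
twist -0.16 shift [ 0.0008 -0.0008  0.0437] (tool y now at 7.8, tilt [ 0.    -0.001 -1.   ])
```

play_rows:
  steps: [0, 0, 0.021, 0, 0.2, 0, 0, 0.021, 0, 0.2, 0, 0, 0, 0, 0.2, 0, 0, 0, 0, 1, 0, 0, 0, 0, 1, 0, 0, 0, 0, 1, 0, 0, 0, 0, 1]

```text
t: 40.15
ee_pos: [0.6351, 0.0163, 0.0518]
ee_rot: [-2.064, -2.368, 0.004]
wrist_force: [-8.6, -1.0, 4.8]
grip_width: 0.0092
```

play_rows:
  steps: [0, 0, 0, 8, 1, 0, 0, 0, 8, 1, 0, 0, 0, 8, 1, 0, 0, 0, 8, 1, 0, 0, 0, 8, 1, 0, 0, 0, 6, 1, 0, 0, 0, 0, 1]

```text
t: 40.85
ee_pos: [0.6354, 0.0162, 0.0518]
ee_rot: [2.827, 1.368, -0.003]
wrist_force: [-7.0, -3.1, 2.9]
grip_width: 0.0088
```

play_rows:
  steps: [0, 0, 0, 0, 0.2, 0, 0, 0, 0, 0.2, 0, 0, -0.021, 0, 0.2, 0, 0, -0.021, 0, 0.2, 0, 0, 0, -7.7, 0.2, 0, 0, 0, -7.7, 0.2, 0, 0, 0, -7.7, 0.2, 0, 0, 0, -7.7, 0.2]

```text
t: 41.65
ee_pos: [0.6369, 0.0172, 0.0934]
ee_rot: [2.352, 2.081, 0.002]
wrist_force: [-0.7, -0.8, 0.6]
grip_width: 0.034
```

play_rows:
  steps: [0, 0, 0, -7.7, 0.2, 0, 0, 0, -7.5, 0.2, -0.025, 0.001, 0, 0, 0.2, -0.025, 0.001, 0, 0, 0.2, -0.026, 0.0005, 0, 0, 0.2, 0, 0, 0, 0, 0.2, 0, 0, 0, 0, 0.2]

```text
t: 42.35
ee_pos: [0.6496, -0.0583, 0.093]
ee_rot: [2.065, 2.367, 0.002]
wrist_force: [-0.6, 0.4, -0.4]
grip_width: 0.0338
```

```bash
python3 sc.py front_right 8
```

```text
top front_left few 3
top front_right 46 mean off mm [  0.2 -15. ] bar deg 108.8 turn rad 2.98
top back_left few 0
top back_right few 0
scene front_left 268 mean off mm [-1.3  2.6] bar deg 51.3 turn rad 0.85
scene front_right 164 mean off mm [-2.8  8.2] bar deg 96.2 turn rad 0.06
scene back_left 245 mean off mm [-1.5  3.2] bar deg 92.5 turn rad 0.13
scene back_right 292 mean off mm [-2.7  1.6] bar deg 51.4 turn rad 0.84
[ 0.6494 -0.0564  0.093 ] tooly 8.0 q [ 0.6   0.53 -0.79  1.55  0.39  1.22 -0.12] [-0.7  0.6 -0.2]
twist -0.03 shift [-0.0015 -0.0014  0.044 ] (tool y now at 8.0, tilt [ 0.001  0.001 -1.   ])
```

play_rows:
  steps: [-0.001, -0.001, 0.021, 0, 0.2, 0, 0, 0.021, 0, 0.2, 0, 0, 0, 0, 0.2, 0, 0, 0, 0, 1, 0, 0, 0, 0, 1, 0, 0, 0, 0, 1, 0, 0, 0, 0, 1]

```text
t: 43.15
ee_pos: [0.6478, -0.0581, 0.0518]
ee_rot: [-2.062, -2.37, 0.001]
wrist_force: [-6.4, 1.2, 2.4]
grip_width: 0.0088
```

play_rows:
  steps: [0, 0, 0, 8, 1, 0, 0, 0, 8, 1, 0, 0, 0, 8, 1, 0, 0, 0, 8, 1, 0, 0, 0, 8, 1, 0, 0, 0, 5, 1, 0, 0, 0, 0, 1]

```text
t: 43.85
ee_pos: [0.6486, -0.0583, 0.0518]
ee_rot: [2.813, 1.398, 0.001]
wrist_force: [-3.5, 1.1, 3.0]
grip_width: 0.009
```

play_rows:
  steps: [0, 0, 0, 0, 0.2, 0, 0, 0, 0, 0.2, 0, 0, -0.021, 0, 0.2, 0, 0, -0.021, 0, 0.2, 0, 0, 0, -8, 0.2, 0, 0, 0, -8, 0.2, 0, 0, 0, -8, 0.2, 0, 0, 0, -8, 0.2]

```text
t: 44.65
ee_pos: [0.6488, -0.0591, 0.093]
ee_rot: [2.31, 2.128, 0.001]
wrist_force: [0.7, -0.4, -0.4]
grip_width: 0.0342
```

play_rows:
  steps: [0, 0, 0, -7.6, 0.2, 0.015, -0.032, 0, 0, 0.2, 0.015, -0.032, 0, 0, 0.2, 0.015, -0.032, 0, 0, 0.2, 0.015, -0.032, 0, 0, 0.2, 0, 0, 0, 0, 0.2, 0, 0, 0, 0, 0.2]

```text
t: 45.35
ee_pos: [0.5182, -0.0048, 0.0932]
ee_rot: [2.17, 2.269, 0.0]
wrist_force: [1.0, -0.3, 0.7]
grip_width: 0.0343
```

```bash
python3 sc.py back_left 2.6
```

```text
top front_left 120 mean off mm [-1.2 -1.3] bar deg 51.8 turn rad 0.84
top front_right 131 mean off mm [-2.6 -1.8] bar deg 53.1 turn rad 0.81
top back_left 70 mean off mm [ -0.8 -11.9] bar deg 101.3 turn rad 3.12
top back_right 126 mean off mm [-2.2 -2.7] bar deg 51.7 turn rad 0.84
scene front_left 52 mean off mm [-10.   -9.2] bar deg 61.8 turn rad 0.66
scene front_right 109 mean off mm [ 5.9 11. ] bar deg 66.8 turn rad 0.58
scene back_left 197 mean off mm [-1.5  7.5] bar deg 95.4 turn rad 0.08
scene back_right 296 mean off mm [-2.4  1.7] bar deg 51.5 turn rad 0.84
[ 0.519  -0.0051  0.093 ] tooly 2.5 q [ 0.7   0.26 -0.87  1.88  0.22  1.1  -0.21] [ 0.3 -0.9 -0.2]
twist -0.11 shift [ 0.0016 -0.0019  0.044 ] (tool y now at 2.5, tilt [ 0.001 -0.    -1.   ])
```

play_rows:
  steps: [0.001, -0.001, 0.021, 0, 0.2, 0, 0, 0.021, 0, 0.2, 0, 0, 0, 0, 0.2, 0, 0, 0, 0, 1, 0, 0, 0, 0, 1, 0, 0, 0, 0, 1, 0, 0, 0, 0, 1]

```text
t: 46.15
ee_pos: [0.5169, -0.0035, 0.0514]
ee_rot: [2.172, 2.269, -0.0]
wrist_force: [-6.4, 0.2, 5.7]
grip_width: 0.0087
```

play_rows:
  steps: [0, 0, 0, 8, 1, 0, 0, 0, 8, 1, 0, 0, 0, 8, 1, 0, 0, 0, 8, 1, 0, 0, 0, 8, 1, 0, 0, 0, 0, 1, 0, 0, 0, 0, 1]

```text
t: 46.85
ee_pos: [0.5174, -0.0037, 0.0513]
ee_rot: [2.814, 1.395, 0.001]
wrist_force: [-3.9, -1.2, 6.4]
grip_width: 0.0088
```

play_rows:
  steps: [0, 0, 0, 0, 0.2, 0, 0, 0, 0, 0.2, 0, 0, -0.021, 0, 0.2, 0, 0, -0.021, 0, 0.2, -0.0255, 0.028, 0, 0, 0.2, -0.0255, 0.028, 0, 0, 0.2, 0, 0, 0, 0, 0.2, 0, 0, 0, 0, 0.2]

```text
t: 47.65
ee_pos: [0.5303, -0.079, 0.0923]
ee_rot: [-2.818, -1.388, -0.0]
wrist_force: [-0.1, 0.8, -0.3]
grip_width: 0.034
```

```bash
python3 sc.py front_left -38
```

```text
top front_left 27 mean off mm [-10.9 -13.6] bar deg 143.8 turn rad 2.37
top front_right few 10
top back_left few 0
top back_right few 0
scene front_left 134 mean off mm [2.3 7.7] bar deg 47.8 turn rad 0.91
scene front_right 264 mean off mm [-1.5  2.2] bar deg 53.8 turn rad 0.8
scene back_left 294 mean off mm [-1.1  2.8] bar deg 52.8 turn rad 0.82
scene back_right 293 mean off mm [-2.3  2. ] bar deg 51.7 turn rad 0.84
[ 0.5302 -0.0771  0.0925] tooly -37.4 q [ 0.68  0.26 -0.7   1.84  0.19  1.1  -0.74] [-0.2  0.6 -0.1]
twist 0.60 shift [-0.0013  0.0006  0.0435] (tool y now at -37.4, tilt [ 0.     0.001 -1.   ])
```

Pass 1 is done, all at 0.80–0.84. Starting pass 2: front left, then back right.

play_rows:
  steps: [-0.001, 0, 0.021, 0.5, 0.2, 0, 0, 0.021, 0, 0.2, 0, 0, 0, 0, 0.2, 0, 0, 0, 0, 1, 0, 0, 0, 0, 1, 0, 0, 0, 0, 1, 0, 0, 0, 0, 1]

```text
t: 48.45
ee_pos: [0.5304, -0.0783, 0.0516]
ee_rot: [2.823, 1.377, 0.002]
wrist_force: [-2.3, 2.7, 6.3]
grip_width: 0.0088
```

play_rows:
  steps: [0, 0, 0, 8, 1, 0, 0, 0, 8, 1, 0, 0, 0, 8, 1, 0, 0, 0, 8, 1, 0, 0, 0, 8, 1, 0, 0, 0, 5, 1, 0, 0, 0, 0, 1]

```text
t: 49.15
ee_pos: [0.5308, -0.0791, 0.0516]
ee_rot: [3.135, 0.19, 0.004]
wrist_force: [1.3, 1.0, 6.0]
grip_width: 0.0087
```

play_rows:
  steps: [0, 0, 0, 0, 0.2, 0, 0, 0, 0, 0.2, 0, 0, -0.021, 0, 0.2, 0, 0, -0.021, 0, 0.2, 0, 0, 0, -7.5, 0.2, 0, 0, 0, -7.5, 0.2, 0, 0, 0, -7.5, 0.2, 0, 0, 0, -7.5, 0.2]

```text
t: 49.95
ee_pos: [0.5291, -0.0791, 0.0922]
ee_rot: [-2.976, -1.007, 0.001]
wrist_force: [-0.6, 0.8, -0.4]
grip_width: 0.0346
```

play_rows:
  steps: [0, 0, 0, -7.5, 0.2, 0, 0, 0, -7.5, 0.2, 0.035, 0.006, 0, 0, 0.2, 0.035, 0.006, 0, 0, 0.2, 0.035, 0.006, 0, 0, 0.2, 0.035, 0.006, 0, 0, 0.2, 0, 0, 0, 0, 0.2, 0, 0, 0, 0, 0.2]

```text
t: 50.75
ee_pos: [0.6343, 0.0172, 0.0917]
ee_rot: [-2.821, -1.38, 0.002]
wrist_force: [0.4, 0.3, -0.2]
grip_width: 0.0343
```

```bash
python3 sc.py back_right -38
```

```text
top front_left 136 mean off mm [-1.1 -1.1] bar deg 7.0 turn rad 1.62
top front_right 125 mean off mm [-2.4 -1.6] bar deg 53.0 turn rad 0.82
top back_left 128 mean off mm [-1.  -2.1] bar deg 52.6 turn rad 0.82
top back_right 110 mean off mm [-3.6 -4.3] bar deg 52.1 turn rad 0.83
scene front_left 258 mean off mm [-1.3  2.7] bar deg 7.8 turn rad 1.61
scene front_right 270 mean off mm [-1.5  2.1] bar deg 53.1 turn rad 0.81
scene back_left 285 mean off mm [-1.1  2.7] bar deg 52.6 turn rad 0.82
scene back_right 142 mean off mm [-2.6  2.9] bar deg 51.2 turn rad 0.85
[0.634  0.0153 0.0921] tooly -38.0 q [ 0.42  0.46 -0.67  1.6   0.3   1.18 -0.98] [-0.6 -0.2 -0. ]
twist -0.03 shift [0.002  0.0001 0.0431] (tool y now at -38.0, tilt [-0.001 -0.001 -1.   ])
```

play_rows:
  steps: [0.001, 0, 0.021, 0, 0.2, 0, 0, 0.02, 0, 0.2, 0, 0, 0, 0, 0.2, 0, 0, 0, 0, 1, 0, 0, 0, 0, 1, 0, 0, 0, 0, 1, 0, 0, 0, 0, 1]

```text
t: 51.55
ee_pos: [0.6358, 0.0167, 0.0528]
ee_rot: [2.823, 1.375, 0.001]
wrist_force: [-2.6, -2.0, 7.1]
grip_width: 0.009
```

play_rows:
  steps: [0, 0, 0, 8, 1, 0, 0, 0, 8, 1, 0, 0, 0, 8, 1, 0, 0, 0, 8, 1, 0, 0, 0, 8, 1, 0, 0, 0, 5, 1, 0, 0, 0, 0, 1]

```text
t: 52.25
ee_pos: [0.6362, 0.016, 0.0528]
ee_rot: [3.134, 0.186, 0.003]
wrist_force: [-1.2, -5.1, 5.6]
grip_width: 0.0088
```

play_rows:
  steps: [0, 0, 0, 0, 0.2, 0, 0, 0, 0, 0.2, 0, 0, -0.021, 0, 0.2, 0, 0, -0.021, 0, 0.2, 0, 0, 0, -7.5, 0.2, 0, 0, 0, -7.5, 0.2, 0, 0, 0, -7.5, 0.2, 0, 0, 0, -7.5, 0.2]

```text
t: 53.05
ee_pos: [0.6353, 0.0181, 0.0935]
ee_rot: [-2.975, -1.007, -0.0]
wrist_force: [0.3, 0.2, 0.1]
grip_width: 0.0344
```

play_rows:
  steps: [0, 0, 0, -7.5, 0.2, 0, 0, 0, -7.5, 0.2, -0.0255, 0.028, 0, 0, 0.2, -0.0255, 0.028, 0, 0, 0.2, 0, 0, 0, 0, 0.2, 0, 0, 0, 0, 0.2]

```text
t: 53.65
ee_pos: [0.648, -0.058, 0.0932]
ee_rot: [-2.824, -1.375, 0.0]
wrist_force: [0.1, 0.7, -0.0]
grip_width: 0.0337
```

```bash
python3 sc.py front_right -37.5
```

```text
top front_left 136 mean off mm [-1.1 -1.2] bar deg 7.2 turn rad 1.62
top front_right 91 mean off mm [-6.2 -6.7] bar deg 53.5 turn rad 0.81
top back_left few 0
top back_right few 0
scene front_left 264 mean off mm [-1.3  2.8] bar deg 8.0 turn rad 1.6
scene front_right 166 mean off mm [-1.7  3.1] bar deg 52.7 turn rad 0.82
scene back_left 288 mean off mm [-1.1  2.7] bar deg 52.7 turn rad 0.82
scene back_right 262 mean off mm [-2.9  1.9] bar deg 8.7 turn rad 1.59
[ 0.648  -0.0557  0.0935] tooly -37.9 q [ 0.49  0.48 -0.63  1.56  0.3   1.2  -0.86] [ 0.9  0.5 -0.7]
twist -0.41 shift [-0.0018  0.0016  0.0445] (tool y now at -37.9, tilt [ 0.     0.001 -1.   ])
```

Back right is at 1.59. Now front right, then over to back left.

play_rows:
  steps: [-0.001, 0.001, 0.021, 0, 0.2, 0, 0, 0.021, 0, 0.2, 0, 0, 0, 0, 0.2, 0, 0, 0, 0, 1, 0, 0, 0, 0, 1, 0, 0, 0, 0, 1, 0, 0, 0, 0, 1]

```text
t: 54.45
ee_pos: [0.649, -0.0578, 0.0528]
ee_rot: [2.823, 1.378, 0.003]
wrist_force: [-0.6, 2.6, 5.4]
grip_width: 0.0089
```

play_rows:
  steps: [0, 0, 0, 8, 1, 0, 0, 0, 8, 1, 0, 0, 0, 8, 1, 0, 0, 0, 8, 1, 0, 0, 0, 8, 1, 0, 0, 0, 5, 1, 0, 0, 0, 0, 1]

```text
t: 55.15
ee_pos: [0.6496, -0.0589, 0.0528]
ee_rot: [3.135, 0.189, 0.005]
wrist_force: [3.0, -0.4, 4.6]
grip_width: 0.0088
```

play_rows:
  steps: [0, 0, 0, 0, 0.2, 0, 0, 0, 0, 0.2, 0, 0, -0.021, 0, 0.2, 0, 0, -0.021, 0, 0.2, 0, 0, 0, -7.5, 0.2, 0, 0, 0, -7.5, 0.2, 0, 0, 0, -7.5, 0.2, 0, 0, 0, -7.5, 0.2]

```text
t: 55.95
ee_pos: [0.6477, -0.0589, 0.0931]
ee_rot: [-2.976, -1.007, 0.002]
wrist_force: [0.9, 0.6, -0.5]
grip_width: 0.0344
```

play_rows:
  steps: [0, 0, 0, -7.5, 0.2, 0, 0, 0, -7.5, 0.2, -0.0095, -0.0342, 0, 0, 0.2, -0.0095, -0.0342, 0, 0, 0.2, -0.0095, -0.0342, 0, 0, 0.2, -0.0095, -0.0342, 0, 0, 0.2, 0, 0, 0, 0, 0.2, 0, 0, 0, 0, 0.2]

```text
t: 56.75
ee_pos: [0.5165, -0.0047, 0.0937]
ee_rot: [2.822, 1.378, -0.001]
wrist_force: [1.8, -0.0, 0.4]
grip_width: 0.0344
```

```bash
python3 sc.py back_left -37.5
```

```text
top front_left 138 mean off mm [-1.2 -1.2] bar deg 7.3 turn rad 1.61
top front_right 135 mean off mm [-2.3 -1.7] bar deg 7.4 turn rad 1.61
top back_left 66 mean off mm [ -6.8 -10.1] bar deg 46.0 turn rad 0.94
top back_right 146 mean off mm [-2.2 -2.5] bar deg 6.5 turn rad 1.63
scene front_left 192 mean off mm [-6.5  2.1] bar deg 8.1 turn rad 1.6
scene front_right 249 mean off mm [-1.9  2.4] bar deg 8.6 turn rad 1.59
scene back_left 127 mean off mm [ 3.9 10.1] bar deg 48.4 turn rad 0.9
scene back_right 259 mean off mm [-2.7  1.9] bar deg 8.8 turn rad 1.59
[ 0.5176 -0.005   0.0936] tooly -38.0 q [ 0.56  0.22 -0.7   1.89  0.16  1.09 -0.87] [ 0.2 -0.6 -0. ]
twist -0.51 shift [ 0.0008 -0.0013  0.0446] (tool y now at -38.0, tilt [ 0.  0. -1.])
```

play_rows:
  steps: [0.001, -0.001, 0.021, 0, 0.2, 0, 0, 0.021, 0, 0.2, 0, 0, 0, 0, 0.2, 0, 0, 0, 0, 1, 0, 0, 0, 0, 1, 0, 0, 0, 0, 1, 0, 0, 0, 0, 1]

```text
t: 57.55
ee_pos: [0.5178, -0.0031, 0.0524]
ee_rot: [2.823, 1.377, 0.002]
wrist_force: [1.0, -0.3, 1.6]
grip_width: 0.009
```

play_rows:
  steps: [0, 0, 0, 8, 1, 0, 0, 0, 8, 1, 0, 0, 0, 8, 1, 0, 0, 0, 8, 1, 0, 0, 0, 8, 1, 0, 0, 0, 5, 1, 0, 0, 0, 0, 1]

```text
t: 58.25
ee_pos: [0.5184, -0.0041, 0.0525]
ee_rot: [3.135, 0.185, 0.005]
wrist_force: [3.9, -3.4, -1.7]
grip_width: 0.0085
```

play_rows:
  steps: [0, 0, 0, 0, 0.2, 0, 0, 0, 0, 0.2, 0, 0, -0.021, 0, 0.2, 0, 0, -0.021, 0, 0.2, 0.002, 0.038, 0, 0, 0.2, 0.002, 0.038, 0, 0, 0.2, 0, 0, 0, 0, 0.2, 0, 0, 0, 0, 0.2]

```text
t: 59.05
ee_pos: [0.5299, -0.0785, 0.0935]
ee_rot: [-3.135, -0.189, 0.001]
wrist_force: [0.2, 0.0, -0.5]
grip_width: 0.0342
```

```bash
python3 sc.py front_left -82.7
```

```text
top front_left few 19
top front_right few 0
top back_left few 0
top back_right few 0
scene front_left 143 mean off mm [-9.8  1.6] bar deg 11.8 turn rad 1.54
scene front_right 247 mean off mm [-1.7  2.4] bar deg 9.4 turn rad 1.58
scene back_left 280 mean off mm [-1.3  2.8] bar deg 8.0 turn rad 1.6
scene back_right 261 mean off mm [-2.8  2. ] bar deg 8.8 turn rad 1.59
[ 0.5299 -0.0768  0.0935] tooly -82.9 q [ 0.54  0.23 -0.53  1.85  0.13  1.1  -1.49] [-0.   0.4  0.6]
twist -0.24 shift [-0.0001  0.0017  0.0445] (tool y now at -82.9, tilt [-0.     0.001 -1.   ])
```

Pass 2 is done, all at 1.59–1.63. For pass 3 the last joint would come close to its limit at the back right screw, so I'll flip the tool 180° while hovering here.

play_rows:
  steps: [0, 0, -0.01, -8.5, 0.2, 0, 0, 0, -8.5, 0.2, 0, 0, 0, -8.5, 0.2, 0, 0, 0, -8.5, 0.2, 0, 0, 0, -8.5, 0.2, 0, 0, 0, -8.5, 0.2, 0, 0, 0, -8.5, 0.2, 0, 0, 0, -8.5, 0.2]

```text
t: 59.95
ee_pos: [0.53, -0.0763, 0.1036]
ee_rot: [-2.484, -1.923, -0.0]
wrist_force: [-0.4, 0.1, 0.6]
grip_width: 0.0343
```

play_rows:
  steps: [0, 0, 0, -8.5, 0.2, 0, 0, 0, -8.5, 0.2, 0, 0, 0, -8.5, 0.2, 0, 0, 0, -8.5, 0.2, 0, 0, 0, -8.5, 0.2, 0, 0, 0, -8.5, 0.2, 0, 0, 0, -8.5, 0.2, 0, 0, 0, -8.5, 0.2]

```text
t: 60.75
ee_pos: [0.53, -0.0764, 0.1036]
ee_rot: [-0.984, -2.983, -0.0]
wrist_force: [0.7, -0.7, 0.3]
grip_width: 0.0343
```

play_rows:
  steps: [0, 0, 0, -8.5, 0.2, 0, 0, 0, -8.5, 0.2, 0, 0, 0, -8.5, 0.2, 0, 0, 0, -8.5, 0.2, 0, 0, 0.01, -8.5, 0.2, 0, 0, 0, -1.5, 0.2, 0, 0, 0, 0, 0.2, 0, 0, 0, 0, 0.2]

```text
t: 61.55
ee_pos: [0.5302, -0.0774, 0.0939]
ee_rot: [-0.188, 3.136, 0.0]
wrist_force: [0.8, 0.1, 0.4]
grip_width: 0.0346
```

```bash
python3 sc.py front_left 97.3
```

```text
top front_left few 6
top front_right few 12
top back_left few 0
top back_right few 0
scene front_left 148 mean off mm [-9.5  1.9] bar deg 11.3 turn rad 1.54
scene front_right 244 mean off mm [-1.8  2.4] bar deg 8.5 turn rad 1.59
scene back_left 284 mean off mm [-1.5  2.8] bar deg 8.1 turn rad 1.6
scene back_right 257 mean off mm [-2.7  1.9] bar deg 9.0 turn rad 1.58
[ 0.5303 -0.0777  0.0939] tooly 96.9 q [ 0.9   0.33 -0.98  1.83  0.31  1.13  1.51] [ 0.3 -0.6  0.3]
twist -0.41 shift [ 0.0005 -0.0007  0.0449] (tool y now at 96.9, tilt [ 0.001 -0.    -1.   ])
```

play_rows:
  steps: [0, 0, 0.021, 0, 0.2, 0, 0, 0.021, 0, 0.2, 0, 0, 0, 0, 0.2, 0, 0, 0, 0, 1, 0, 0, 0, 0, 1, 0, 0, 0, 0, 1, 0, 0, 0, 0, 1]

```text
t: 62.35
ee_pos: [0.5309, -0.079, 0.0527]
ee_rot: [-0.19, 3.134, -0.002]
wrist_force: [-0.7, -4.3, 5.3]
grip_width: 0.0087
```

play_rows:
  steps: [0, 0, 0, 8, 1, 0, 0, 0, 8, 1, 0, 0, 0, 8, 1, 0, 0, 0, 8, 1, 0, 0, 0, 8, 1, 0, 0, 0, 5, 1, 0, 0, 0, 2, 1, 0, 0, 0, 0, 1]

```text
t: 63.15
ee_pos: [0.5306, -0.0799, 0.0527]
ee_rot: [1.074, 2.95, -0.005]
wrist_force: [-2.3, -8.7, 7.2]
grip_width: 0.0091
```

```bash
python3 sc.py front_left 54.8|tail -2;python3 -c "
from h2 import *
print(tool()[2]['ft_torque'])"
```

```text
[ 0.5306 -0.0798  0.0527] tooly 50.1 q [ 0.75  0.34 -0.79  1.88  0.28  1.04  0.71] [-2.7 -8.6  8.4]
twist -4.74 shift [0.0014 0.0007 0.0037] (tool y now at 50.1, tilt [ 0.001 -0.003 -1.   ])
[-1.84408408  0.55905637  1.39706853]
```

The wrist moment rose to 1.4 N·m, so the screw is at its stop. On to back right.

play_rows:
  steps: [0, 0, 0, 0, 0.2, 0, 0, 0, 0, 0.2, 0, 0, -0.021, 0, 0.2, 0, 0, -0.021, 0, 0.2, 0, 0, 0, -8, 0.2, 0, 0, 0, -8, 0.2, 0, 0, 0, -8, 0.2, 0, 0, 0, -8, 0.2]

```text
t: 64.05
ee_pos: [0.5302, -0.0772, 0.0937]
ee_rot: [0.21, 3.134, 0.001]
wrist_force: [0.1, -1.2, 0.8]
grip_width: 0.0342
```

play_rows:
  steps: [0, 0, 0, -8, 0.2, 0, 0, 0, -7, 0.2, -0.029, 0.0205, 0, 0, 0.2, -0.029, 0.0205, 0, 0, 0.2, -0.029, 0.0205, 0, 0, 0.2, -0.029, 0.0205, 0, 0, 0.2, 0, 0, 0, 0, 0.2, 0, 0, 0, 0, 0.2]

```text
t: 64.85
ee_pos: [0.6352, 0.0193, 0.0932]
ee_rot: [0.195, -3.135, -0.003]
wrist_force: [0.0, 0.1, 0.8]
grip_width: 0.0343
```

```bash
python3 sc.py back_right 97.3
```

```text
top front_left 145 mean off mm [-1.4 -1.3] bar deg 144.5 turn rad 2.36
top front_right 134 mean off mm [-2.3 -1.6] bar deg 7.6 turn rad 1.61
top back_left 144 mean off mm [-0.3 -2.1] bar deg 8.0 turn rad 1.6
top back_right 91 mean off mm [-9.5 -3. ] bar deg 10.4 turn rad 1.56
scene front_left 201 mean off mm [-1.9  3.6] bar deg 145.8 turn rad 2.34
scene front_right 242 mean off mm [-1.9  2.3] bar deg 9.3 turn rad 1.58
scene back_left 284 mean off mm [-1.4  2.8] bar deg 8.0 turn rad 1.6
scene back_right 188 mean off mm [-8.7  0.9] bar deg 7.4 turn rad 1.61
[0.6347 0.017  0.0933] tooly 97.0 q [ 0.57  0.53 -0.9   1.59  0.44  1.23  1.28] [ 0.  -0.2 -0. ]
twist -0.34 shift [-0.0005 -0.0002  0.0443] (tool y now at 97.0, tilt [-0.001 -0.    -1.   ])
```

play_rows:
  steps: [0, 0, 0.021, 0, 0.2, 0, 0, 0.021, 0, 0.2, 0, 0, 0, 0, 0.2, 0, 0, 0, 0, 1, 0, 0, 0, 0, 1, 0, 0, 0, 0, 1, 0, 0, 0, 0, 1]

```text
t: 65.65
ee_pos: [0.6357, 0.016, 0.0529]
ee_rot: [-0.189, 3.135, -0.003]
wrist_force: [-2.3, -5.3, 5.7]
grip_width: 0.0086
```

play_rows:
  steps: [0, 0, 0, 8, 1, 0, 0, 0, 8, 1, 0, 0, 0, 8, 1, 0, 0, 0, 8, 1, 0, 0, 0, 8, 1, 0, 0, 0, 5, 1, 0, 0, 0, 2, 1, 0, 0, 0, 0, 1]

```text
t: 66.45
ee_pos: [0.6357, 0.0156, 0.0529]
ee_rot: [1.074, 2.95, -0.004]
wrist_force: [-3.5, -7.6, 6.1]
grip_width: 0.0088
```

play_rows:
  steps: [0, 0, 0, 0, 0.2, 0, 0, 0, 0, 0.2, 0, 0, -0.021, 0, 0.2, 0, 0, -0.021, 0, 0.2, 0, 0, 0, -8, 0.2, 0, 0, 0, -8, 0.2, 0, 0, 0, -8, 0.2, 0, 0, 0, -8, 0.2]

```text
t: 67.25
ee_pos: [0.6355, 0.0184, 0.094]
ee_rot: [0.209, 3.134, 0.002]
wrist_force: [-0.6, 1.0, -0.3]
grip_width: 0.0342
```

play_rows:
  steps: [0, 0, 0, -8, 0.2, 0, 0, 0, -7, 0.2, -0.002, -0.038, 0, 0, 0.2, -0.002, -0.038, 0, 0, 0.2, 0, 0, 0, 0, 0.2, 0, 0, 0, 0, 0.2]

```text
t: 67.85
ee_pos: [0.6487, -0.0581, 0.0936]
ee_rot: [-0.188, 3.136, 0.001]
wrist_force: [-0.1, 0.7, 0.1]
grip_width: 0.0341
```

```bash
python3 sc.py front_right 97.3
```

```text
top front_left few 0
top front_right few 0
top back_left few 0
top back_right few 0
scene front_left 200 mean off mm [-2.   3.6] bar deg 145.9 turn rad 2.34
scene front_right 176 mean off mm [-7.6  1.7] bar deg 11.3 turn rad 1.54
scene back_left 281 mean off mm [-1.5  2.7] bar deg 8.0 turn rad 1.6
scene back_right 175 mean off mm [-4.3  3. ] bar deg 144.7 turn rad 2.36
[ 0.6485 -0.0558  0.0938] tooly 97.1 q [ 0.65  0.56 -0.87  1.55  0.44  1.24  1.41] [-0.3  0.5 -0.6]
twist -0.23 shift [ 0.0006 -0.0022  0.0448] (tool y now at 97.1, tilt [ 0.     0.001 -1.   ])
```

play_rows:
  steps: [0, -0.001, 0.021, 0, 0.2, 0, 0, 0.021, 0, 0.2, 0, 0, 0, 0, 0.2, 0, 0, 0, 0, 1, 0, 0, 0, 0, 1, 0, 0, 0, 0, 1, 0, 0, 0, 0, 1]

```text
t: 68.65
ee_pos: [0.6493, -0.0588, 0.0528]
ee_rot: [-0.191, 3.134, -0.001]
wrist_force: [-1.6, -3.8, 5.1]
grip_width: 0.0088
```

play_rows:
  steps: [0, 0, 0, 8, 1, 0, 0, 0, 8, 1, 0, 0, 0, 8, 1, 0, 0, 0, 8, 1, 0, 0, 0, 8, 1, 0, 0, 0, 5, 1, 0, 0, 0, 2, 1, 0, 0, 0, 0, 1]

```text
t: 69.45
ee_pos: [0.6491, -0.0599, 0.0529]
ee_rot: [1.074, 2.95, -0.004]
wrist_force: [-2.0, -5.7, 6.0]
grip_width: 0.0087
```

play_rows:
  steps: [0, 0, 0, 0, 0.2, 0, 0, 0, 0, 0.2, 0, 0, -0.021, 0, 0.2, 0, 0, -0.021, 0, 0.2, 0, 0, 0, -8, 0.2, 0, 0, 0, -8, 0.2, 0, 0, 0, -8, 0.2, 0, 0, 0, -8, 0.2]

```text
t: 70.25
ee_pos: [0.6488, -0.0576, 0.0937]
ee_rot: [0.21, 3.134, 0.001]
wrist_force: [0.2, -0.4, -0.2]
grip_width: 0.0343
```

play_rows:
  steps: [0, 0, 0, -8, 0.2, 0, 0, 0, -7, 0.2, 0.031, 0.0175, 0, 0, 0.2, 0.031, 0.0175, 0, 0, 0.2, 0.031, 0.0175, 0, 0, 0.2, 0.031, 0.0175, 0, 0, 0.2, 0, 0, 0, 0, 0.2, 0, 0, 0, 0, 0.2]

```text
t: 71.05
ee_pos: [0.5169, -0.0038, 0.094]
ee_rot: [-0.193, 3.135, -0.002]
wrist_force: [0.4, -0.3, -0.2]
grip_width: 0.0342
```

```bash
python3 sc.py back_left 97.3
```

```text
top front_left 141 mean off mm [-1.5 -1. ] bar deg 145.0 turn rad 2.35
top front_right 151 mean off mm [-2.  -1.7] bar deg 144.7 turn rad 2.36
top back_left 49 mean off mm [-14.   -3.7] bar deg 1.2 turn rad 1.72
top back_right 159 mean off mm [-1.5 -2.4] bar deg 144.4 turn rad 2.36
scene front_left 160 mean off mm [-5.6  6.1] bar deg 146.4 turn rad 2.33
scene front_right 168 mean off mm [-2.7  3.4] bar deg 145.7 turn rad 2.34
scene back_left 151 mean off mm [-10.4   1.5] bar deg 10.4 turn rad 1.56
scene back_right 177 mean off mm [-4.5  3.1] bar deg 144.6 turn rad 2.36
[ 0.5179 -0.0042  0.0939] tooly 97.0 q [ 0.79  0.29 -0.98  1.88  0.26  1.12  1.4 ] [-0.2 -0.9  0. ]
twist -0.34 shift [0.0008 0.0007 0.0449] (tool y now at 97.0, tilt [ 0.001  0.    -1.   ])
```

play_rows:
  steps: [0, 0, 0.021, 0, 0.2, 0, 0, 0.021, 0, 0.2, 0, 0, 0, 0, 0.2, 0, 0, 0, 0, 1, 0, 0, 0, 0, 1, 0, 0, 0, 0, 1, 0, 0, 0, 0, 1]

```text
t: 71.85
ee_pos: [0.5179, -0.0041, 0.0525]
ee_rot: [-0.191, 3.134, -0.001]
wrist_force: [1.3, -0.9, 2.4]
grip_width: 0.0088
```

play_rows:
  steps: [0, 0, 0, 8, 1, 0, 0, 0, 8, 1, 0, 0, 0, 8, 1, 0, 0, 0, 8, 1, 0, 0, 0, 8, 1, 0, 0, 0, 5, 1, 0, 0, 0, 2, 1, 0, 0, 0, 0, 1]

```text
t: 72.65
ee_pos: [0.5177, -0.0049, 0.0525]
ee_rot: [1.072, 2.951, -0.002]
wrist_force: [-0.6, -4.8, 5.8]
grip_width: 0.0085
```

play_rows:
  steps: [0, 0, 0, 0, 0.2, 0, 0, 0, 0, 0.2, 0, 0, -0.021, 0, 0.2, 0, 0, -0.04, 0, 0.2, 0, 0, -0.04, 0, 0.2, -0.03, -0.035, 0, 0, 0.2, -0.03, -0.035, 0, 0, 0.2, -0.03, -0.035, 0, 0, 0.2]

```text
t: 73.45
ee_pos: [0.5185, -0.1435, 0.153]
ee_rot: [1.073, 2.952, 0.0]
wrist_force: [0.3, 0.1, 0.3]
grip_width: 0.0343
```

play_rows:
  steps: [-0.03, -0.035, 0, 0, 0.2, -0.03, -0.035, 0, 0, 0.2, -0.03, -0.035, 0, 0, 0.2, 0, 0, 0, 0, 0.2, 0, 0, 0, 0, 0.2, 0, 0, 0, 0, 0.2]

```text
t: 74.05
ee_pos: [0.5202, -0.279, 0.1524]
ee_rot: [-1.072, -2.953, -0.002]
wrist_force: [-0.1, 0.0, -0.8]
grip_width: 0.0341
```

```bash
python3 sc.py; sed -i 's/hm.png/hm2.png/; s/^save.*$//' hm.py; python3 hm.py; python3 - <<'E'
from h2 import *
f=manip.grab_frame("top"); save(f,"topf.png",(150,120,470,360),2.4)
for l in("ipa_bottle","flux_jar","tape_glass","puck_0"): print(l,[(round(d["score"],2),at_z(f,d["xy"],0)[0].round(3)) for d in manip.tip_of(f,l)[:2]])
E
```

```text
top front_left 143 mean off mm [-1.3 -1.2] bar deg 144.5 turn rad 2.36
top front_right 152 mean off mm [-2.4 -1.4] bar deg 145.0 turn rad 2.35
top back_left 153 mean off mm [-0.9 -2. ] bar deg 145.2 turn rad 2.35
top back_right 164 mean off mm [-1.8 -2.3] bar deg 144.7 turn rad 2.36
scene front_left 197 mean off mm [-2.   3.7] bar deg 145.4 turn rad 2.35
scene front_right 170 mean off mm [-2.6  3.3] bar deg 145.9 turn rad 2.34
scene back_left 209 mean off mm [-2.   3.6] bar deg 145.4 turn rad 2.35
scene back_right 176 mean off mm [-4.3  3. ] bar deg 144.3 turn rad 2.36
[ 0.5203 -0.2789  0.1526] tooly 50.1 q [ 0.96  0.31 -0.66  1.65  0.2   1.25  1.14] [-0.3 -0.1  0.3]
[ 0.52029677 -0.27886381  0.15264683] [-0.2338  0.1036] [-0.3 -0.1  0.3] [ 0.96  0.31 -0.66  1.65  0.2   1.25  1.14]
top panel 87 [-0.0731 -0.0709 -0.0683]
handle [(0.93, array([-0.1238,  0.0037]))]
scene panel 0 0
handle [(0.72, array([-0.0735, -0.0815]))]
wrist panel 822 [-0.0752 -0.0735 -0.0687]
handle [(0.78, array([-0.1161,  0.0003]))]
ipa_bottle [(0.95, array([ 0.726, -0.371,  0.   ]))]
flux_jar [(0.94, array([ 0.392, -0.445,  0.   ]))]
tape_glass [(0.62, array([ 0.689, -0.453,  0.   ]))]
puck_0 [(0.39, array([0.524, 0.015, 0.   ])), (0.31, array([ 0.612, -0.143,  0.   ]))]
```

View pics/topf.png

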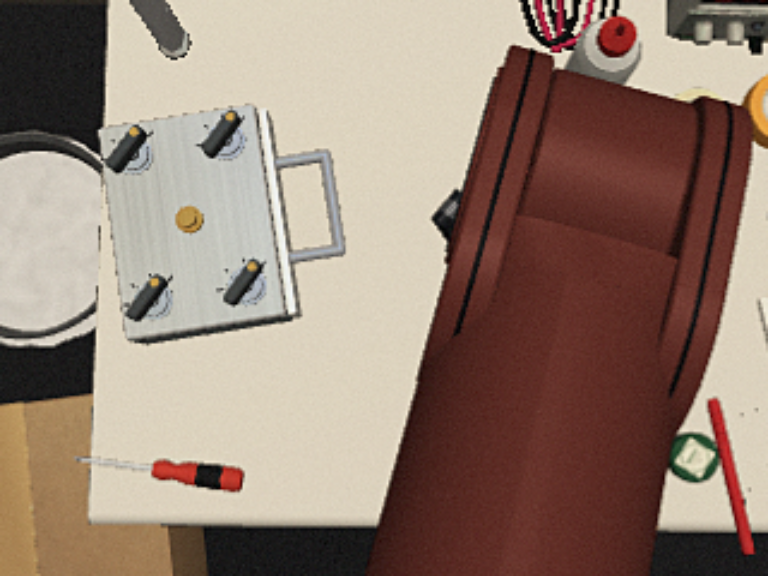

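The picture shows the drawer shut, with its panel at (275,210) against the chamber. All four bars (130,150), (222,135), (148,297) and (243,282) are turned to the stop, the desk by the chamber is clear of pucks, and the bystanders are in place. Handing in.

```bash
python3 -c "
from plant import manip
print(manip.sign_off())"
```

```text
the job is handed in; nothing more can be done
None
```

The job is handed in at about 75 s of the 210 s allowed: drawer loaded and home, and all four screws tightened in three crosswise passes. The hand-in gave no verdict.

**What I did**
- I pulled the drawer to its stop, laid the three pucks in it, and pushed it home until it met the stop at about 27 N.
- Each pass went front left, back right, front right, back left. The screws read about 0.82 rad after the first pass, 1.60 after the second, and were at the stop after the third.

**Last checks**
- **Screws:** both cameras read all four at 2.34–2.36 rad.
- **Drawer:** the front panel is at the same position as when it was pushed against its home stop.
- **Bystanders:** the bottle, jar and tape roll are within about 1 cm of where they were first measured.
- **Robot:** it is clear of everything, with no force on the wrist.

**What went wrong or disagreed**
- **Handle grip:** the first two tries closed above the bar, because the real fingertips end about 36 mm short of the reported TCP. I corrected for this from then on.
- **Third puck:** it landed tilted against its neighbour. I pressed it flat and it then measured flat, but the pucks can't be seen with the drawer shut.
- **Forces:** gripping one puck gave about 45 N at the wrist, and pressing the tilted one about 54 N. Pulling the drawer against its stop gave about 90 N. All stayed below the 120 N wrist limit in the readings I took, and I saw no sign of the gripper's body pressing on anything.
- **Detectors:** two weak "puck" reports (0.39 and 0.31) in the last top view were false, because they fell on the chamber and its handle. The scene camera also misread the handle in that last check.

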